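# Hand over the rice ball pan

### The arm

A 6-joint arm with a two-finger parallel gripper is mounted at the origin on the work surface. World frame = base frame: x ahead of the robot, y to its left, z up, the work surface at z = 0. Lengths are in m, angles in rad, forces in N, time in s.
With the tool pointing down it reaches from about 0.225 to 0.875 m from the base axis. Payload 3.4 kg.
Tool frame: the origin (TCP) lies at the very end of the fingers, on their centre line; the grasp point (between the pads) lies 19 mm behind it; x points along the fingers, y is the direction in which the jaws open and shut, and the axes are right-handed (so a half turn about x gives the same grasp; the last joint's range is limited). The gripper opens to 85 mm and grips with 20 to 120 N. Pads are 22 mm wide; open, the fingers measure 114 mm over their backs; the gripper's body (76 mm by 85 mm) begins 54 mm behind the grasp point. The pads swing forward as they close: fully open they stand 13 mm farther back than shut.
Start: joints at [1.036, 0.276, 1.505, -0, 1.361, -0.121], TCP at [0.231, 0.526, 0.231] pointing down, gripper open.
Joint ranges: [-2.89, 2.89], [-0.75, 2.08], [0.22, 2.7], [-1.18, 4.32], [0.11, 2.71], [-2.7, 2.7]. Speed limits (rad/s): [2.57, 2.57, 3.14, 3.14, 3.14, 3.14].

### API

Orientations are given as a unit quaternion [w, x, y, z].
In Python, from rig import manip gives the robot as it stands. The module is installed in compiled form; this text tells all that it offers.
- The arm moves only by the tool play_rows, never from a script. Its argument "plan" is a list that holds one entry, the list of rows, each a list of 5 numbers: the closure, from 0 (fully open) to 1 (shut), then the shift along the tool's x, y, z in m, then the turn about the tool's x in degrees. A call has 1 to 12 rows; each row is the pose to reach, as a shift and turn from the pose measured when the call began, along the tool's axes at that moment; what a row does not reach only later rows make up. A row lasts 1/10 s, in which the tool goes at most 50 mm and 8.59 degrees, less where a joint would pass 70% of its speed; a pose out of reach is approached as far as the arm can. A call with a gripper value outside its range is refused whole. The fingers move at their own pace and stop on an object; "grip_force" is the grip in N (left out, the last holds). Time passes only in rows, so rows that repeat a pose let the fingers close. It gives the time, the measured TCP pose, the force and the opening at its end, in the units of the state.
- manip.get_state(): the state, without advancing time (a new reading comes with each control period).
- manip.get_image(name): name is "scene" or "top"; returns (picture, depth): 384x512x3 uint8, red, green, blue; 384x512 float32, m along the optical axis (not along the pixel's ray), 0 where there is no reading.
- manip.camera_params(name): a dict with "intrinsics" (3x3 intrinsics, pixels), "R" (3x3) and "t" (3): a world point X has camera coordinates R X + t. Camera axes: x right, y down, z forward; pixel columns grow to the right and rows downward; lengths in m; the calibration is good to about 2 mm. A picture is of the moment at which its call begins. camera_params takes no time and is no camera call.
- manip.sign_off(): hands the job in, once; it reports no verdict.
The state is a dict: "clock": time; "qpos": joint angles; "qd": joint speeds; "effort": joint torques, N m; "position": TCP position; "ee_rot": TCP orientation; "contact_force": force on the tool from outside, world axes, zero at the start; "moment": the same for the moment, N m; "width": finger opening in m.
Only numpy, scipy, OpenCV 4.12 (cv2) and the standard library are available. Lean on these libraries where they do the work, as an engineer would, in place of code of your own. Each camera call takes 0.05 s, during which the arm holds its last target.

### The job

Swing the hasp on the food carrier's front off its catch so that it hangs down, raise the lid by its bar handle until it stands open by itself, and lift out the little pan by its handle. Turn the pan a quarter turn so that its handle points the same way as the serving board's paddle handle, to the server's side, and hold it level over the middle of the board, a good hand's breadth up, the rice ball resting in the middle; finish while still holding it there for the server to take. Never touch the rice ball or let it roll away from the middle of the pan, and leave everything else on the counter where it stands.

Things in the scene. Friction and masses are not known exactly. Their poses are not given: they have to be found in the camera images.
- carrier: Food carrier: shallow stainless box fixed to the counter, 180 mm deep (its x) by 300 mm wide (its y), walls 5 mm thick and 70 mm high, inner floor 5 mm above the counter, with a clear plastic lid. Origin: centre of its underside. Its front (-x) faces the robot more or less.
- lid (a joint): Lid of the carrier, 6 mm clear panel hinged along the back rim: 0 = shut, grows as it opens upward, stop at 1.75 rad. Its hinge is stiff: it takes about 4 N at the handle and stays wherever it is left.
- lid_handle (a point): Middle of the lid's round steel bar handle: 11 mm thick, 90 mm long along the carrier's y, standing 35 mm out from the lid's front edge (carrier frame with the lid shut: x -125, y -30, z 74 mm). Moves with the lid; it stands above the lid's edge when the lid is upright.
- lid_hinge (a point): Point on the lid's hinge axis (parallel to the carrier's y) in line with the handle's middle; carrier frame x +90, y -30, z 70.5 mm. The handle is 215 mm away from it.
- hasp (a joint): Hasp: steel strap 68 mm long, 26 mm wide, hinged at the top of the carrier's front wall. 0 = lying flat on the lid, inward (along the carrier's +x), its slot over the staple of the lid; pi/2 = upright; beyond that it falls outward by itself and hangs down the front at its stop, 4.4 rad. The hinge is nearly free.
- hasp_tab (a point): Point in the hasp's turned-up finger tab at its free end, a plate 26 mm wide (carrier's y) and 24 mm high; point 16 mm above the strap. With the hasp lying on the lid: carrier frame x -28, y +100, z 98 mm, its top edge at z 109 mm.
- hasp_hinge (a point): Point on the hasp's hinge axis (parallel to the carrier's y), middle of the strap: carrier frame x -96, y +100, z 82 mm. The tab point turns about it at 70 mm.
- pan: Small dark steel pan, loose, about 0.3 kg, lying in the carrier: round dished bowl 106 mm across and 26 mm high, its inside sloping up from a flat of about 18 mm in the middle, with a level straight handle. Origin: centre of the bowl's underside; x along the handle to its end, z up. Handle: bar 18 mm wide, 14 mm high, from x 52 to 156 mm, its middle at z 28 mm. At the start it lies with the handle roughly along the carrier's +y.
- pan_handle (a point): Point in the middle of the handle bar, 85 mm from the pan's centre, 28 mm above the pan's underside.
- ball_center (a point): Centre of the rice ball, a brown breaded ball 38 mm across, 35 g, loose in the middle of the pan. It rolls easily: jerky starts and stops set it rocking on the slope.
- board: Wooden serving board, fixed to the counter, 240 mm long (its x), 180 mm wide, 18 mm thick, with a paddle handle 36 mm wide reaching to x 205 mm on its +x end, which points to the counter's far side. Origin: centre of the main panel's underside.
- meal_tray: Bystander: green meal tray with pasta, 162 x 216 mm, 45 mm high. Origin: centre of its underside.
- foil_tray: Bystander: green meal tray with a foil cover, 164 x 216 mm, 49 mm high. Origin: centre of its underside.
- pepper_mill: Bystander: wooden pepper mill, 54 mm across, 172 mm high, at the right of the carrier. Origin: centre of its underside.
- oil_bottle: Bystander: green glass oil bottle, 62 mm across, 220 mm high. Origin: centre of its underside.
- squeeze_bottle: Bystander: white squeeze bottle, 56 mm across, 185 mm high. Origin: centre of its underside.
- spice_jar: Bystander: small spice jar, 48 mm across, 70 mm high, between carrier and board. Origin: centre of its underside.
- spoon: Bystander: steel spoon, 200 mm long, lying in front between carrier and board. Origin: under its middle.

How it is judged:
On the way, in this order (a step that is already met when the one before it is completed fails the run):
1. the hasp hangs down the carrier's front, the lid still shut (value of joint hasp above 3 rad and value of joint lid below 0.15 rad), for 0.2 s.
2. the lid is up (value of joint lid above 1.2 rad), for 0.2 s.
3. the pan is lifted clear of the carrier with the ball in its middle (height (world z) of pan above 0.08 m and horizontal distance between ball_center and pan below 0.018 m), for 0.2 s.
At the end, for the whole second after the job is handed in: Held by the gripper, pan at rest: underside 90 mm or more above the counter, centre within 50 mm of the board's (from above), level within 0.12 rad, handle along the paddle handle within 0.2 rad, ball within 18 mm of the pan's centre; hasp hanging (over 3 rad), lid open (over 1.1 rad) (contact force between the fingers and pan above 2 N and height (world z) of pan above 0.09 m and horizontal distance between pan and board below 0.05 m and angle between pan's own z axis and vertical below 0.12 rad and angle between the x axis of pan and the x axis of board, either way round below 0.2 rad and y of carrier in the frame of pan below 0 m and horizontal distance between ball_center and pan below 0.018 m and height (world z) of ball_center above 0.1 m and linear speed of pan below 0.03 m/s and value of joint hasp above 3 rad and value of joint lid above 1.1 rad); the arm keeps its last pose, push and grip.
It fails at once if the lid was raised with the hasp still on its catch (value of joint lid above 0.15 rad and value of joint hasp below 1.2 rad).
It fails at once if the rice ball rolled away from the middle of the pan (horizontal distance between ball_center and pan above 0.03 m).
It fails at once if the rice ball was touched by the robot (contact force between any of the fingers, the arm and ball above 0.2 N).
It fails at once if something else on the counter was shifted or upset (distance of any of meal_tray, foil_tray, pepper_mill, oil_bottle, squeeze_bottle, spice_jar, spoon from where it was at the start of the episode above 0.03 m).
It also fails if it takes over 72 s, if anything falls off the work surface, if the arm or the gripper's body presses on something with over 40 N, if the wrist force passes 120 N, or if a joint passes its speed limit or range.

## Working session

There is one attempt and no reset: what is moved stays moved. The work goes in short steps, Python scripts to look and compute and a tool call to move; the robot and the scene stay as the last step left them, time stands still between calls to the robot, and variables do not carry over. Pictures are saved under pics/ and viewed, and the job is handed in when it is done.

Besides the shell and the picture viewer there is one more tool, called after "Emit:" by a JSON object that holds its "op" and its "data", one argument or row to a line. play_rows: Moves the arm, as the interface text tells. Its arguments: {"type":"object","properties":{"plan":{"type":"array","items":{"type":"array","items":{"type":"array","items":{"type":"number"}}}},"grip_force":{"type":"number"}},"required":["plan"]}

```bash
mkdir -p pics; ls
python3 - <<'E'
from rig import manip
import cv2,numpy as np
s=manip.get_state()
for k in s: print(k,s[k])
for n in("scene","top"):
    im,d=manip.get_image(n); cv2.imwrite(f"pics/{n}0.png",cv2.resize(im[:,:,::-1],None,fx=1.5,fy=1.5)); np.savez(f"{n}0.npz",im=im,d=d)
    p=manip.camera_params(n);print(n,p,(d>0).mean())
E
```

```text
pics
clock 0.0
qpos [ 1.03601535e+00  2.76582913e-01  1.50615623e+00 -2.90269297e-05
  1.36068168e+00 -1.21020673e-01]
qd [ 1.73385206e-03  5.71825079e-05  1.36513744e-03 -3.99662973e-04
 -1.79971484e-04 -2.28478772e-04]
effort [-1.58168357e-03 -4.16771543e+01 -2.45800978e+01 -8.65155052e-04
  1.12753763e-02 -4.56017730e-06]
position [0.23093179 0.52600301 0.23043739]
ee_rot [ 0.69183029  0.14462778  0.69222762 -0.14585808]
contact_force [0.6385745  0.13819075 0.22683787]
moment [-0.00709568  0.03876918  0.02624172]
width 0.08536555269406786
scene {'intrinsics': array([[441.12704189,   0.        , 256.47904899],
       [  0.        , 441.12704189, 193.22582901],
       [  0.        ,   0.        ,   1.        ]]), 'R': array([[-0.88153057,  0.47144577,  0.0253523 ],
       [ 0.23837547,  0.49079104, -0.83803418],
       [-0.40753035, -0.73270938, -0.54502841]]), 't': array([ 0.45506508, -0.07979631,  1.84489341])} 0.994781494140625
top {'intrinsics': array([[414.55044888,   0.        , 257.55079216],
       [  0.        , 414.55044888, 192.10675859],
       [  0.        ,   0.        ,   1.        ]]), 'R': array([[ 0.02882671, -0.99953212,  0.01022535],
       [-0.98059633, -0.03026206, -0.19368799],
       [ 0.19390681, -0.00444355, -0.98100989]]), 't': array([0.02624522, 0.57952704, 1.55945707])} 0.9958750406901041
```

View pics/scene0.png

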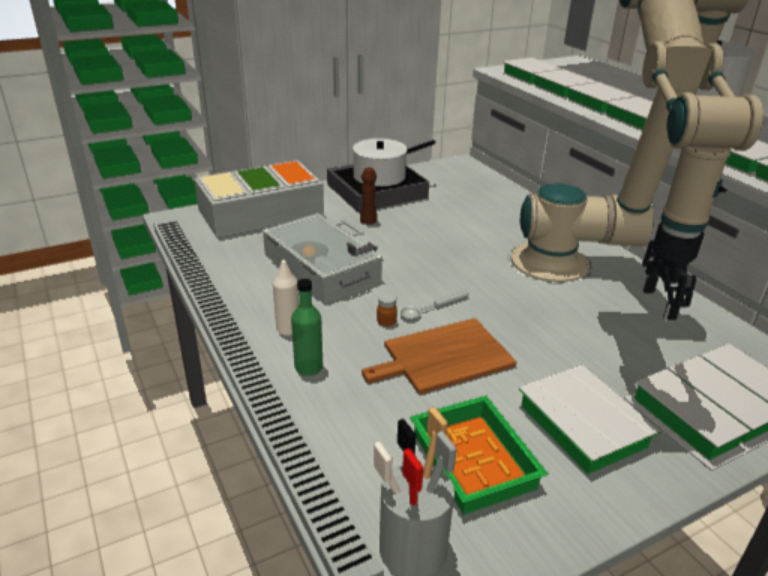

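View pics/top0.png

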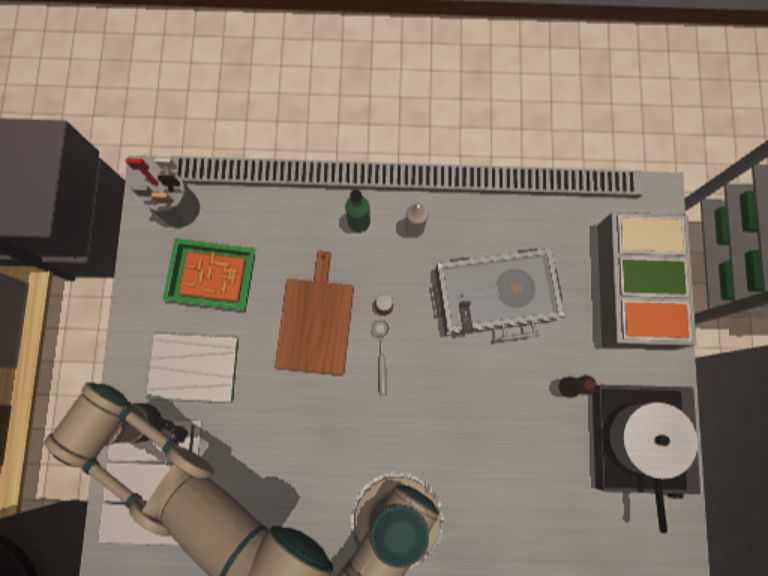

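```bash
cat > h.py <<'E'
from rig import manip
import numpy as np, cv2
from scipy.spatial.transform import Rotation as Rn
def grab(n,tag):
    im,d=manip.get_image(n); np.savez(f"{n}{tag}.npz",im=im,d=d); return im,d
def crop(n,tag,u0,u1,v0,v1,f,out):
    im=np.load(f"{n}{tag}.npz")["im"][v0:v1,u0:u1,::-1]
    im=cv2.resize(im,None,fx=f,fy=f,interpolation=cv2.INTER_CUBIC)
    for u in range((u0+9)//10*10,u1,10):
        cv2.putText(im,str(u),(int((u-u0)*f),10),0,.35,(0,0,255),1); cv2.line(im,(int((u-u0+.5)*f),12),(int((u-u0+.5)*f),18),(0,0,255),1)
    for v in range((v0+9)//10*10,v1,10):
        cv2.putText(im,str(v),(0,int((v-v0+.5)*f)),0,.35,(255,0,0),1); cv2.line(im,(24,int((v-v0+.5)*f)),(30,int((v-v0+.5)*f)),(255,0,0),1)
    cv2.imwrite(f"pics/{out}.png",im)
def ray(n,u,v):
    p=manip.camera_params(n);R=p["R"];C=-R.T@p["t"]
    return C,R.T@np.linalg.inv(p["intrinsics"])@[u,v,1.]
def onz(n,u,v,z):
    C,d=ray(n,u,v);return C+d*(z-C[2])/d[2]
def dep(n,tag,u,v):
    d=np.load(f"{n}{tag}.npz")["d"];C,r=ray(n,u,v);return C+r*d[int(round(v)),int(round(u))]
def two(a,b):
    C1,d1=ray("top",*a);C2,d2=ray("scene",*b)
    s=np.linalg.lstsq(np.c_[d1,-d2],C2-C1,rcond=None)[0]
    p,q=C1+d1*s[0],C2+d2*s[1];return (p+q)/2,np.linalg.norm(p-q)
def proj(n,X):
    p=manip.camera_params(n);c=p["intrinsics"]@(p["R"]@np.asarray(X)+p["t"]);return c[:2]/c[2]
def R():
    w=manip.get_state()["ee_rot"];return Rn.from_quat([w[1],w[2],w[3],w[0]]).as_matrix()
E
python3 - <<'E'
from h import *
print(R())
crop("top","0",285,380,160,236,8,"tcar0"); crop("scene","0",170,260,140,205,8,"scar0")
E
```

```text
[[-8.62150077e-04  4.02105755e-01  9.15592824e-01]
 [-1.41915187e-03  9.15591750e-01 -4.02106619e-01]
 [-9.99998621e-01 -1.64604152e-03 -2.18728365e-04]]
```

View pics/tcar0.png

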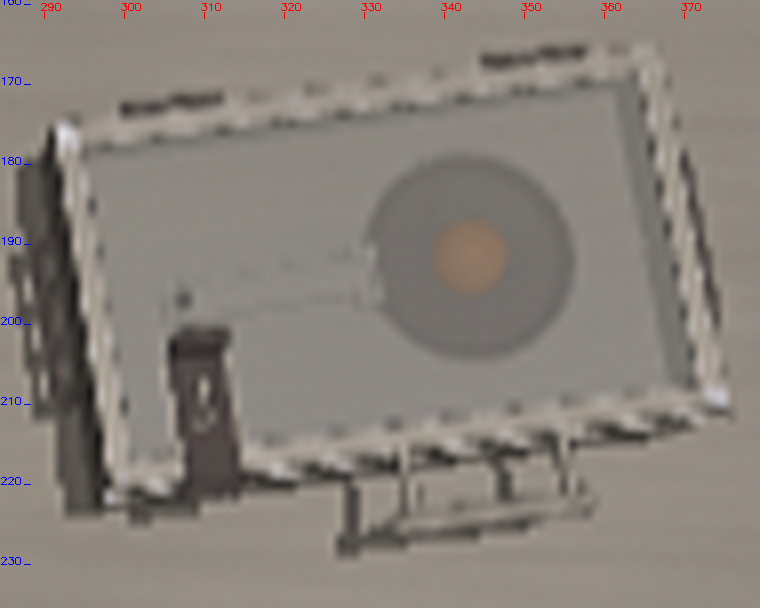

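View pics/scar0.png

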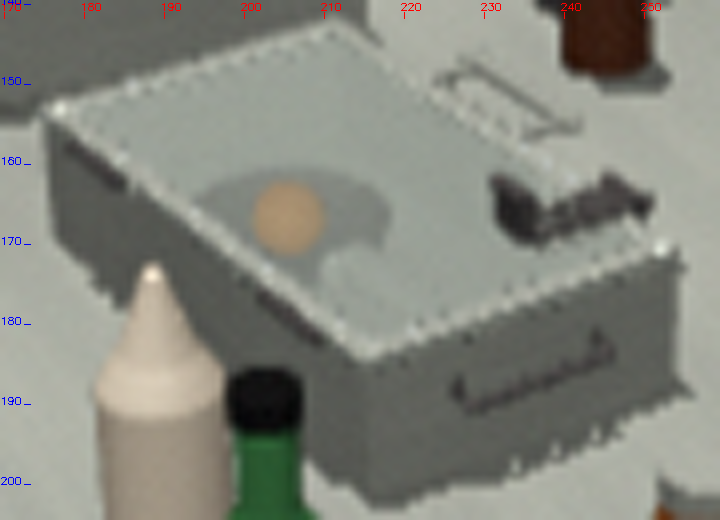

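Run:
```python
from h import *
np.set_printoptions(precision=4,suppress=True)
P={"BL":((292.75,176.4),(215.75,183.5)),"FL":((298.25,221.4),(252.25,170.4)),"FR":((373.9,209.1),(211.4,143.25)),"BR":((365.5,165.75),(176.75,153)),
"tabtop":((309.5,201.7),(233.75,163.25)),"bar":((346.1,223.75),(234.9,151.5)),"ball":((343.25,191.6),(205.6,166.6))}
Q={}
for k,(a,b) in P.items():
    X,e=two(a,b);Q[k]=X;print(k,X,"gap",round(e,4),"dep",dep("top","0",*a),dep("scene","0",*b))
c=np.array([Q[k] for k in("BL","FL","FR","BR")])
print("sizes",[np.linalg.norm((c[i]-c[(i+1)%4])[:2]) for i in range(4)],c.mean(0))
ax=(c[0]-c[1]+c[3]-c[2])[:2];ay=(c[0]-c[3]+c[1]-c[2])[:2]
print("yaw",np.arctan2(ax[1],ax[0]),np.arctan2(-ay[0],ay[1]))
for k in("BL","FL","FR","BR"): print(k, onz("top",*P[k][0],.0735)[:2])
# board & bystanders masks
im=np.load("top0.npz")["im"];d=np.load("top0.npz")["d"]
crop("top","0",180,280,115,270,4.5,"tb0")
im2=im[160:236,285:380].astype(float);g=cv2.createCLAHE(6,(4,4)).apply(cv2.cvtColor(im[160:236,285:380],cv2.COLOR_RGB2GRAY))
cv2.imwrite("pics/tcl0.png",cv2.resize(g,None,fx=8,fy=8,interpolation=cv2.INTER_CUBIC))
```

```text
BL [ 0.6398 -0.0905  0.0765] gap 0.0024 dep [ 0.6416 -0.0914  0.0736] [ 0.6399 -0.0875  0.0778]
FL [ 0.4697 -0.1169  0.0738] gap 0.0083 dep [ 0.4677 -0.1157  0.0628] [ 0.4739 -0.1177  0.0755]
FR [ 0.522  -0.4044  0.0721] gap 0.0017 dep [ 0.522  -0.4037  0.0765] [ 0.5226 -0.4008  0.0736]
BR [ 0.6896 -0.3732  0.0787] gap 0.0051 dep [ 0.6915 -0.3741  0.0804] [ 0.6869 -0.3741  0.0766]
tabtop [ 0.5372 -0.1523  0.105 ] gap 0.0022 dep [ 0.5369 -0.152   0.1121] [ 0.5362 -0.1521  0.1045]
bar [ 0.4623 -0.2972  0.0698] gap 0.0021 dep [ 0.4624 -0.2964  0.0761] [ 0.468  -0.283   0.0775]
ball [ 0.5954 -0.2963  0.0307] gap 0.0016 dep [ 0.587  -0.2872  0.075 ] [ 0.6241 -0.2209  0.0762]
sizes [np.float64(0.17213039894077786), np.float64(0.2922571568033585), np.float64(0.1705364695606512), np.float64(0.2869809761105204)] [ 0.5803 -0.2463  0.0752]
yaw 0.16895902903405324 0.17702997565645334
BL [ 0.6416 -0.0914]
FL [ 0.4663 -0.1146]
FR [ 0.5225 -0.4045]
BR [ 0.6933 -0.3759]
```

View pics/tb0.png

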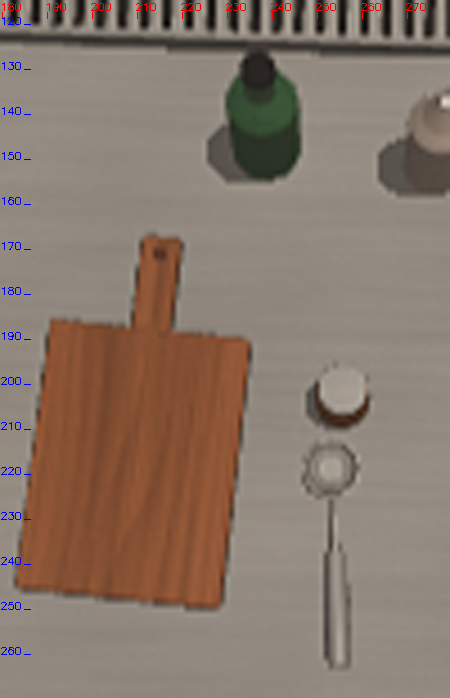

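View pics/tcl0.png

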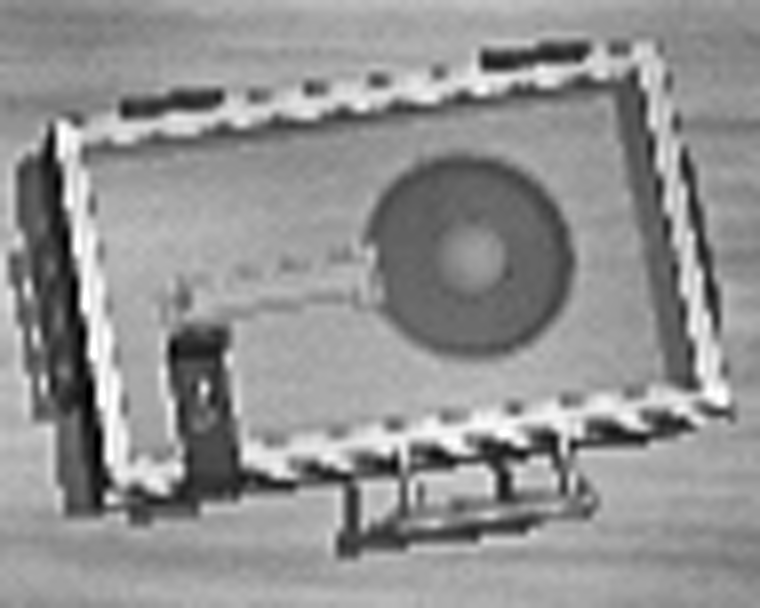

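```bash
cat >> h.py <<'E'
np.set_printoptions(precision=4,suppress=True)
CC=np.array([.5803,-.2463]);YAW=.173
def car(x,y,z):
    c,s=np.cos(YAW),np.sin(YAW);return np.array([CC[0]+c*x-s*y,CC[1]+s*x+c*y,z])
def toolyaw(): r=R();return np.degrees(np.arctan2(r[1,1],r[0,1]))
def show():
    s=manip.get_state();print("t %.2f"%s["clock"],"pos",s["position"],"yaw %.2f"%toolyaw(),"w %.4f"%s["width"],"F",s["contact_force"],"q",s["qpos"])
def rel(pts,yaw=None):
    "world TCP points -> tool shifts"
    s=manip.get_state();r=R()
    for p in pts: print(np.round(r.T@(np.asarray(p)-s["position"]),4), "turn", None if yaw is None else round(-(yaw-toolyaw()),1))
E
python3 - <<'E'
from h import *
for k,uv in dict(TL=(190.6,185.2),TR=(235.05,190.3),BR=(228.4,249.8),BL=(182.8,245.2)).items(): print(k,onz("top",*uv,.018))
b=np.mean([onz("top",*uv,.018) for uv in [(190.6,185.2),(235.05,190.3),(228.4,249.8),(182.8,245.2)]],0);print("board",b)
h=onz("top",180+160/4.5-.5,115+240/4.5-.5,.018);print("paddle end",h,np.degrees(np.arctan2(*(h-b)[[1,0]])),np.linalg.norm(h-b))
print("oil",onz("top",180+258/4.5-.5,115+60/4.5-.5,.22),"sq",onz("top",275.5,136,.185),"jar",onz("top",180+343/4.5-.5,115+388/4.5-.5,.07))
# pan handle end: top img (183,298); bowl centre
e=(285+178/8-.5,160+297/8-.5);a=(285+372/8-.5,160+275/8-.5)
print("handle end",onz("top",*e,.036),"start",onz("top",*a,.036),"bowl",onz("top",343.5,191.6,.031))
show();rel([[.537,-.152,.20]],99.9)
E
```

```text
TL [0.606  0.3118 0.018 ]
TR [0.5907 0.1334 0.018 ]
BR [0.3543 0.1499 0.018 ]
BL [0.3669 0.3277 0.018 ]
board [0.4795 0.2307 0.018 ]
paddle end [0.6806 0.2176 0.018 ] -3.7209972025948295 0.20157083614757582
oil [0.7799 0.1257 0.22  ] sq [ 0.7656 -0.0159  0.185 ] jar [0.5418 0.0496 0.07  ]
handle end [ 0.5704 -0.1511  0.036 ] start [ 0.5844 -0.247   0.036 ] bowl [ 0.5961 -0.2977  0.031 ]
t 0.10 pos [0.2309 0.526  0.2305] yaw 66.29 w 0.0857 F [-0.8555 -0.2615 -0.0295] q [ 1.036   0.2765  1.506   0.      1.3607 -0.121 ]
[ 0.0312 -0.4977  0.5529] turn -33.6
```

Emit:
{"op": "play_rows", "data": {
  "plan": [
    [[0,0.0,-0.02,0.02,-2],[0,0.0,-0.05,0.05,-4],[0,0.0,-0.08,0.085,-6],[0,0,-0.11,0.12,-8],[0,0,-0.14,0.155,-11],[0,0,-0.17,0.19,-14],[0,0,-0.2,0.225,-17],[0,0,-0.23,0.26,-20],[0,0,-0.265,0.295,-22],[0,0,-0.3,0.33,-24],[0,0,-0.33,0.36,-26],[0,0,-0.35,0.38,-28]]
  ]
}}

```text
clock: 1.3
position: [0.4387, 0.05, 0.2308]
ee_rot: [0.706, -0.027, 0.707, 0.025]
contact_force: [-0.4, 1.1, -0.3]
width: 0.0857
```

Run:
```python
from h import *
show();rel([[.537,-.152,.20]],99.9)
```

```text
t 1.30 pos [0.4387 0.05   0.2308] yaw 94.24 w 0.0857 F [-0.355   1.0562 -0.3349] q [-0.0424  0.0736  1.7646 -0.0023  1.3043 -1.6865]
[ 0.0312 -0.2087  0.0831] turn -5.7
```

Emit:
{"op": "play_rows", "data": {
  "plan": [
    [[0.5,0.0,-0.02,0.01,-2],[0.5,0.0,-0.06,0.024,-3.5],[0.5,0.005,-0.1,0.04,-5.7],[0.5,0.015,-0.14,0.056,-5.7],[0.5,0.025,-0.175,0.07,-5.7],[0.5,0.03,-0.2,0.08,-5.7],[0.5,0.03,-0.209,0.083,-5.7],[0.5,0.03,-0.209,0.083,-5.7],[0.5,0.03,-0.209,0.083,-5.7]]
  ]
}}

```text
clock: 2.2
position: [0.5363, -0.1512, 0.2012]
ee_rot: [0.704, -0.062, 0.705, 0.061]
contact_force: [-0.5, 0.6, -0.7]
width: 0.0428
```

Run:
```python
from h import *
grab("top","1");grab("scene","1")
crop("top","1",270,380,140,240,7,"t1");crop("scene","1",170,280,100,200,7,"s1")
show();rel([[.537,-.152,.082]],99.9)
```

```text
t 2.30 pos [ 0.5363 -0.1509  0.2016] yaw 100.01 w 0.0426 F [ 0.455  -0.0634 -1.5075] q [-0.3979  0.2677  1.5922 -0.002   1.2818 -2.1429]
[ 0.1196 -0.001   0.0006] turn 0.1
```

View pics/s1.png

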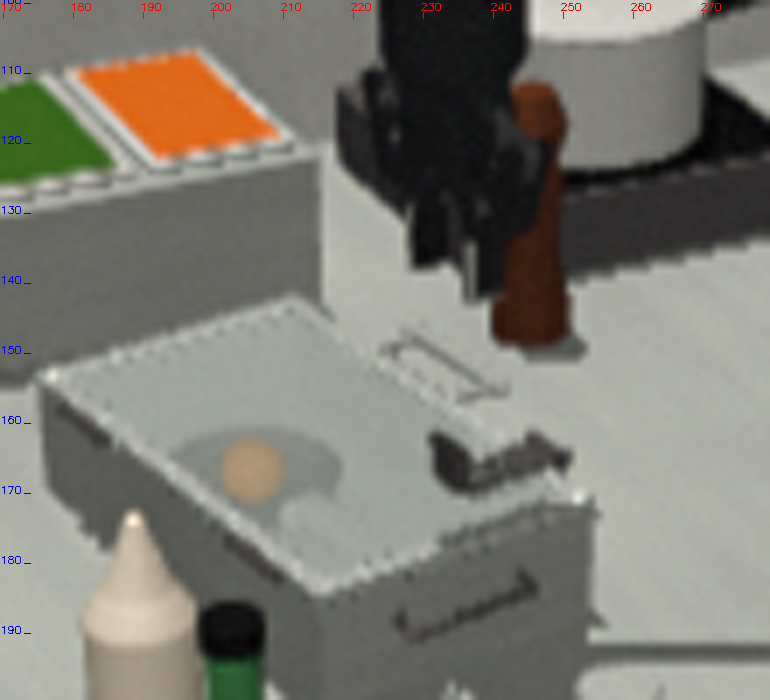

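View pics/t1.png

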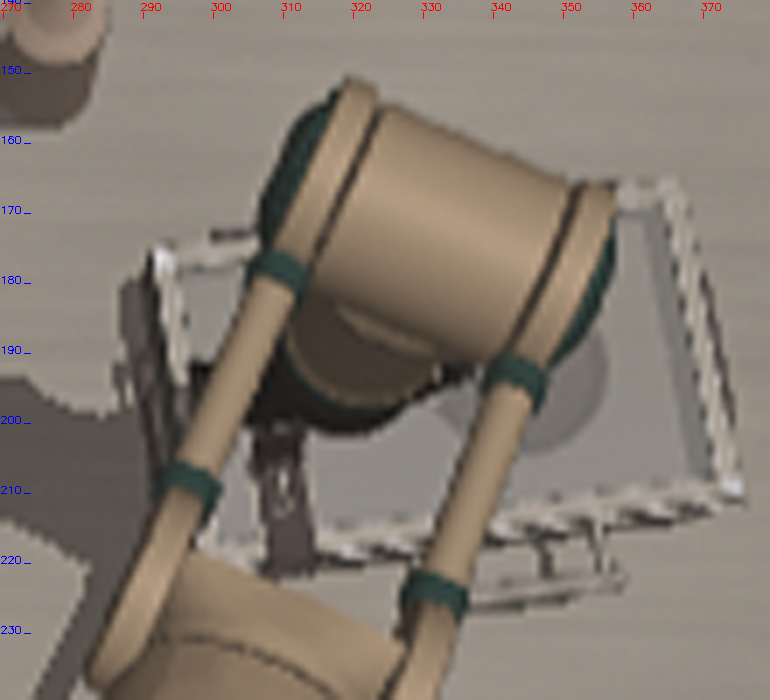

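Emit:
{"op": "play_rows", "data": {
  "plan": [
    [[0.5,0.02,-0.001,0,0],[0.5,0.05,-0.001,0,0],[0.5,0.08,-0.001,0,0],[0.5,0.1,-0.001,0,0],[0.5,0.112,-0.001,0,0],[0.5,0.118,-0.001,0,0],[0.5,0.118,-0.001,0,0],[1,0.118,-0.001,0,0],[1,0.118,-0.001,0,0],[1,0.118,-0.001,0,0],[1,0.118,-0.001,0,0],[1,0.118,-0.001,0,0]]
  ],
  "grip_force": 20
}}

```text
clock: 3.5
position: [0.5376, -0.1539, 0.085]
ee_rot: [0.705, -0.064, 0.704, 0.06]
contact_force: [-0.4, -5.0, 2.6]
width: 0.0252
```

Run:
```python
from h import *
grab("scene","2")
crop("scene","2",170,280,100,200,7,"s2")
show()
s=manip.get_state();p0=s["position"];r=R()
# arc, tab angle phi from .231 to .231+2.2
c,sn=np.cos(YAW),np.sin(YAW)
for th in np.arange(.2,2.7,.2):
    dx=.07*(np.cos(th+.231)-np.cos(.231));dz=.07*(np.sin(th+.231)-np.sin(.231))
    print(round(th,2),np.round(r.T@np.array([c*dx,sn*dx,dz]),3))
```

```text
t 3.55 pos [ 0.5376 -0.1539  0.085 ] yaw 100.01 w 0.0252 F [-0.7726 -4.2314  1.5937] q [-0.4007  0.371   1.7577 -0.0045  1.0089 -2.1439]
0.2 [-0.013 -0.    -0.005]
0.4 [-0.025 -0.    -0.012]
0.6 [-0.036 -0.    -0.021]
0.8 [-0.044 -0.    -0.032]
1.0 [-0.05  -0.    -0.045]
1.2 [-0.053 -0.    -0.058]
1.4 [-0.054 -0.    -0.072]
1.6 [-0.052 -0.    -0.086]
1.8 [-0.047 -0.    -0.099]
2.0 [-0.039 -0.    -0.111]
2.2 [-0.03   0.    -0.121]
2.4 [-0.018  0.    -0.129]
2.6 [-0.006  0.    -0.135]
```

View pics/s2.png

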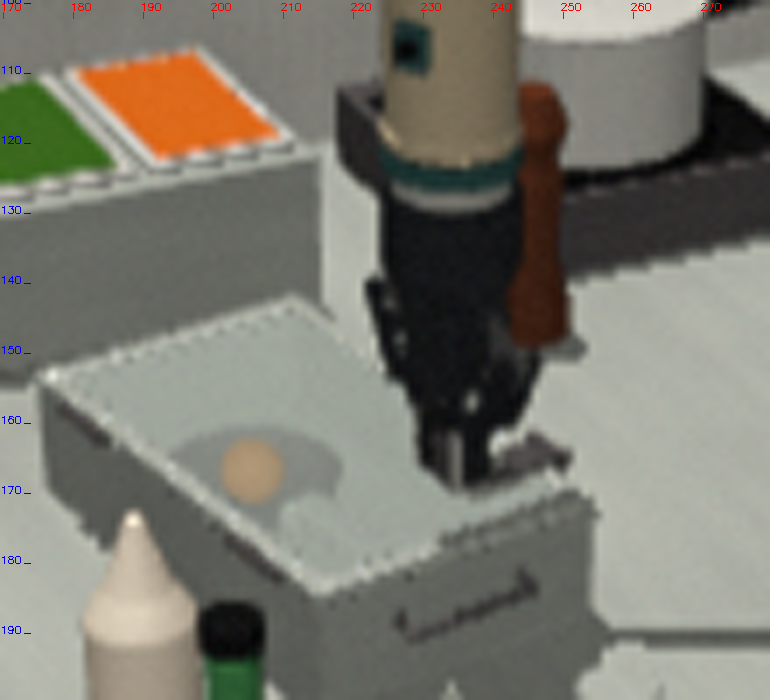

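Emit:
{"op": "play_rows", "data": {
  "plan": [
    [[1,-0.007,0,-0.002,0],[1,-0.013,0,-0.005,0],[1,-0.019,0,-0.008,0],[1,-0.025,0,-0.012,0],[1,-0.031,0,-0.016,0],[1,-0.036,0,-0.021,0],[1,-0.04,0,-0.026,0],[1,-0.044,0,-0.032,0],[1,-0.047,0,-0.038,0],[1,-0.05,0,-0.045,0],[1,-0.052,0,-0.052,0],[1,-0.053,0,-0.058,0]]
  ]
}}

```text
clock: 4.75
position: [0.4805, -0.1636, 0.1389]
ee_rot: [0.706, -0.064, 0.703, 0.06]
contact_force: [3.2, -0.3, 2.1]
width: 0.0253
```

Run:
```python
from h import *
grab("scene","3")
crop("scene","3",170,280,100,200,7,"s3")
show()
```

```text
t 4.80 pos [ 0.4796 -0.1638  0.1389] yaw 100.00 w 0.0251 F [ 1.8641 -0.2555  3.7019] q [-0.464   0.2439  1.7965 -0.0039  1.0959 -2.2076]
```

View pics/s3.png

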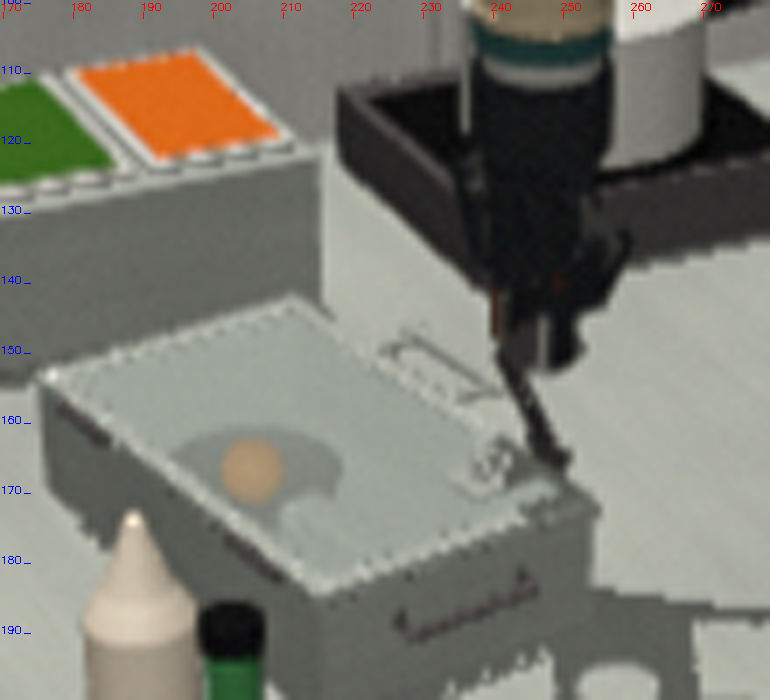

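Emit:
{"op": "play_rows", "data": {
  "plan": [
    [[1,-0.001,0,-0.007,0],[1,-0.001,0,-0.014,0],[1,0.0,0,-0.021,0],[1,0.001,0,-0.028,0],[1,0.004,0,-0.035,0],[1,0.006,0,-0.041,0],[1,0.01,0,-0.047,0],[1,0.014,0,-0.053,0],[0.2,0.014,0,-0.053,0],[0.2,0.014,0,-0.053,0],[0.2,0.014,0,-0.053,0],[0.2,0.014,0,-0.053,0]]
  ]
}}

```text
clock: 6.0
position: [0.4276, -0.173, 0.1247]
ee_rot: [0.705, -0.064, 0.704, 0.06]
contact_force: [0.6, 0.1, -0.4]
width: 0.0681
```

Run:
```python
from h import *
grab("scene","4")
crop("scene","4",170,280,100,200,7,"s4")
show()
```

```text
t 6.05 pos [ 0.4276 -0.173   0.1247] yaw 100.01 w 0.0682 F [0.031  0.106  0.7316] q [-0.5331  0.1946  1.9073 -0.0035  1.0343 -2.2769]
```

View pics/s4.png

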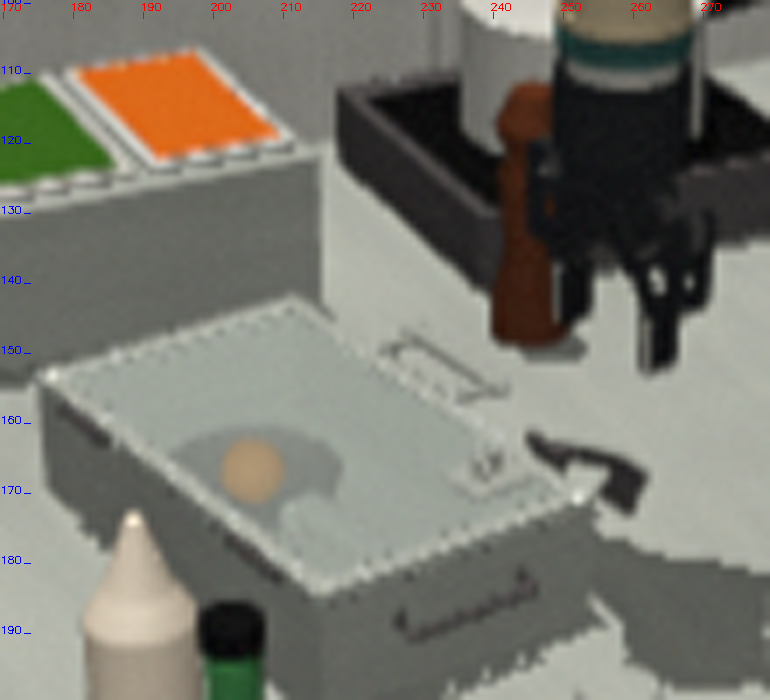

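Run:
```python
from h import *
b=car(-.125,-.03,.074);print(b)
rel([[b[0],b[1],.15],[b[0],b[1],.062]],9.9)
m=manip.get_image("top")[0];np.savez("top4.npz",im=m)
```

```text
[ 0.4623 -0.2974  0.074 ]
[-0.0245 -0.1286  0.0126] turn 90.1
[ 0.0635 -0.1281  0.0124] turn 90.1
```

Emit:
{"op": "play_rows", "data": {
  "plan": [
    [[0.67,-0.015,-0.01,0.001,8],[0.67,-0.025,-0.025,0.003,16],[0.67,-0.025,-0.045,0.005,24],[0.67,-0.025,-0.065,0.007,32],[0.67,-0.025,-0.085,0.009,40],[0.67,-0.025,-0.1,0.01,48],[0.67,-0.025,-0.115,0.011,56],[0.67,-0.025,-0.125,0.01,64],[0.67,-0.025,-0.1286,0.009,72],[0.67,-0.025,-0.1286,0.009,80],[0.67,-0.025,-0.1286,0.009,88],[0.67,-0.025,-0.1286,0.009,90]]
  ]
}}

```text
clock: 7.3
position: [0.4588, -0.298, 0.1504]
ee_rot: [0.543, 0.455, 0.539, -0.456]
contact_force: [-0.6, -0.1, 0.8]
width: 0.0282
```

Run:
```python
from h import *
grab("scene","5");crop("scene","5",170,290,100,200,6.5,"s5")
b=car(-.129,-.03,.062);show()
rel([b],9.9)
```

```text
t 7.35 pos [ 0.4589 -0.298   0.1504] yaw 9.87 w 0.0279 F [ 0.5402 -0.2324 -0.1187] q [-0.7018  0.2898  1.6969 -0.0022  1.1494 -0.8732]
[ 0.0884 -0.0007 -0.0005] turn -0.0
```

View pics/s5.png

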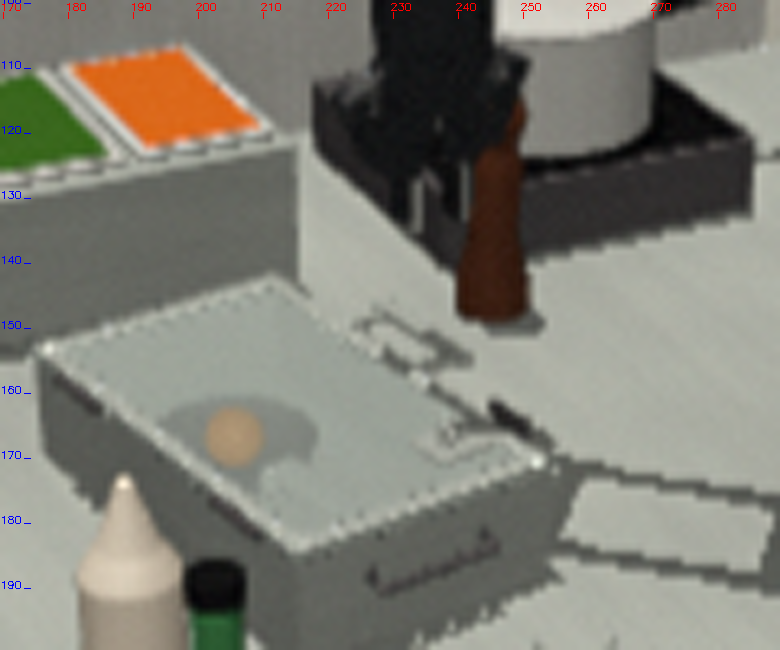

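Emit:
{"op": "play_rows", "data": {
  "plan": [
    [[0.67,0.02,0,0,0],[0.67,0.045,0,0,0],[0.67,0.065,0,0,0],[0.67,0.08,0,0,0],[0.67,0.088,0,0,0],[0.67,0.088,0,0,0],[1,0.088,0.003,0,0],[1,0.088,0.003,0,0],[1,0.088,0.003,0,0],[1,0.088,0.003,0,0]]
  ],
  "grip_force": 30
}}

```text
clock: 8.35
position: [0.4648, -0.2975, 0.0633]
ee_rot: [0.544, 0.456, 0.538, -0.455]
contact_force: [4.3, 2.6, -4.4]
width: 0.0095
```

Run:
```python
from h import *
grab("scene","6");crop("scene","6",170,290,100,200,6.5,"s6")
show();r=R()
c,sn=np.cos(YAW),np.sin(YAW)
a0=np.arctan2(.0035,-.215)
for th in np.arange(.1,1.66,.1):
    dx=.215*(np.cos(a0-th)-np.cos(a0));dz=.215*(np.sin(a0-th)-np.sin(a0))
    print(round(th,2),np.round(r.T@np.array([c*dx,sn*dx,dz]),3))
```

```text
t 8.40 pos [ 0.4648 -0.2975  0.0633] yaw 9.82 w 0.0096 F [ 5.3751  2.8224 -3.9987] q [-0.6964  0.3833  1.8049  0.0017  0.9437 -0.8687]
0.1 [-0.021  0.002  0.   ]
0.2 [-0.043  0.005  0.   ]
0.3 [-0.063  0.011  0.   ]
0.4 [-0.083  0.019  0.001]
0.5 [-0.102  0.029  0.001]
0.6 [-0.12   0.04   0.001]
0.7 [-0.137  0.054  0.001]
0.8 [-0.153  0.069  0.001]
0.9 [-0.166  0.085  0.001]
1.0 [-0.179  0.103  0.001]
1.1 [-0.189  0.122  0.001]
1.2 [-0.197  0.142  0.001]
1.3 [-0.203  0.162  0.001]
1.4 [-0.208  0.183  0.001]
1.5 [-0.21   0.205  0.001]
1.6 [-0.21   0.226  0.001]
```

View pics/s6.png

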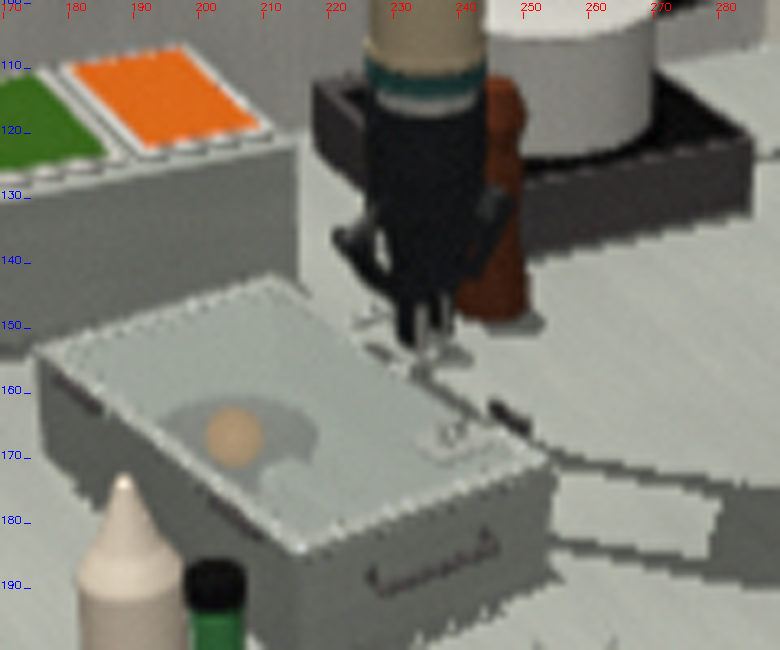

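Emit:
{"op": "play_rows", "data": {
  "plan": [
    [[1,-0.006,0.0,0,0],[1,-0.015,0.001,0,0],[1,-0.025,0.002,0,0],[1,-0.036,0.004,0,0],[1,-0.046,0.006,0,0],[1,-0.057,0.009,0,0],[1,-0.068,0.013,0,0],[1,-0.079,0.017,0,0],[1,-0.09,0.022,0,0],[1,-0.101,0.028,0,0],[1,-0.111,0.034,0,0],[1,-0.12,0.04,0.001,0]]
  ]
}}

```text
clock: 9.6
position: [0.5023, -0.2912, 0.1847]
ee_rot: [0.544, 0.455, 0.538, -0.456]
contact_force: [-4.5, -1.4, -2.6]
width: 0.0095
```

Run:
```python
from h import *
grab("scene","7");crop("scene","7",170,290,100,200,6.5,"s7")
show()
```

```text
t 9.65 pos [ 0.5032 -0.2911  0.1861] yaw 9.84 w 0.0097 F [-5.6438 -2.7247  4.0564] q [-0.6437  0.3089  1.5721 -0.0006  1.2518 -0.8152]
```

View pics/s7.png

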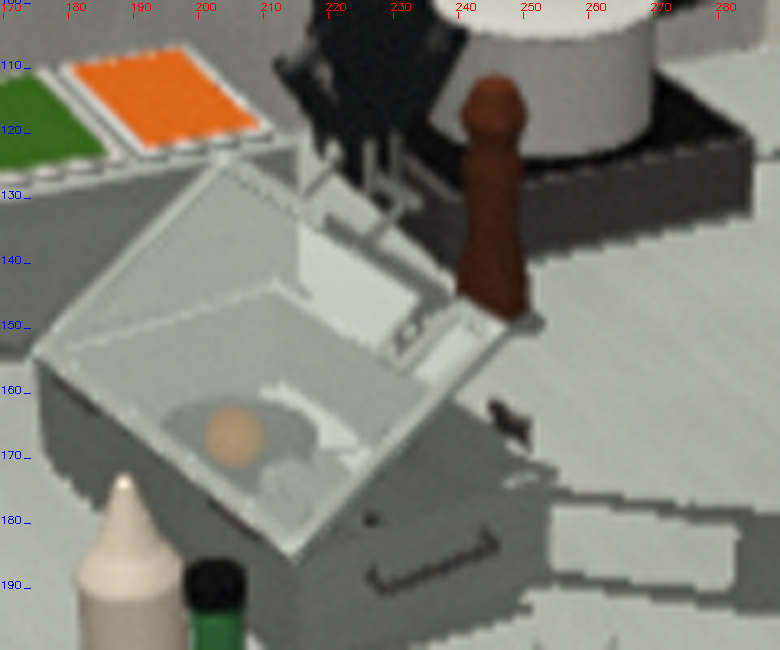

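Emit:
{"op": "play_rows", "data": {
  "plan": [
    [[1,-0.008,0.006,0,0],[1,-0.017,0.014,0,0],[1,-0.025,0.021,0,0],[1,-0.033,0.029,0,0],[1,-0.04,0.037,0,0],[1,-0.046,0.045,0,0],[1,-0.053,0.054,0,0],[1,-0.059,0.063,0,0],[1,-0.064,0.072,0,0],[1,-0.069,0.082,0,0],[1,-0.073,0.092,0,0],[1,-0.077,0.102,0,0]]
  ]
}}

```text
clock: 10.85
position: [0.603, -0.2741, 0.2667]
ee_rot: [0.545, 0.454, 0.537, -0.456]
contact_force: [-5.0, -5.3, 5.1]
width: 0.0097
```

Emit:
{"op": "play_rows", "data": {
  "plan": [
    [[1,-0.003,0.01,0,0],[1,-0.006,0.02,0,0],[1,-0.008,0.03,0,0],[1,-0.01,0.041,0,0],[1,-0.012,0.052,0,0],[1,-0.013,0.063,0,0],[1,-0.013,0.074,0,0],[1,-0.013,0.081,0,0],[1,-0.013,0.081,0,0]]
  ]
}}

```text
clock: 11.75
position: [0.6852, -0.2601, 0.2808]
ee_rot: [0.546, 0.455, 0.536, -0.455]
contact_force: [1.9, -3.8, 3.6]
width: 0.0095
```

Run:
```python
from h import *
grab("scene","8");crop("scene","8",150,270,60,200,4.2,"s8")
show();print(car(.09,-.03,.0705))
```

```text
t 11.80 pos [ 0.6851 -0.2601  0.2808] yaw 9.86 w 0.0093 F [ 2.1136 -4.1015  3.7161] q [-0.4559  0.4987  1.0344 -0.0035  1.5937 -0.6279]
[ 0.6741 -0.2604  0.0705]
```

View pics/s8.png

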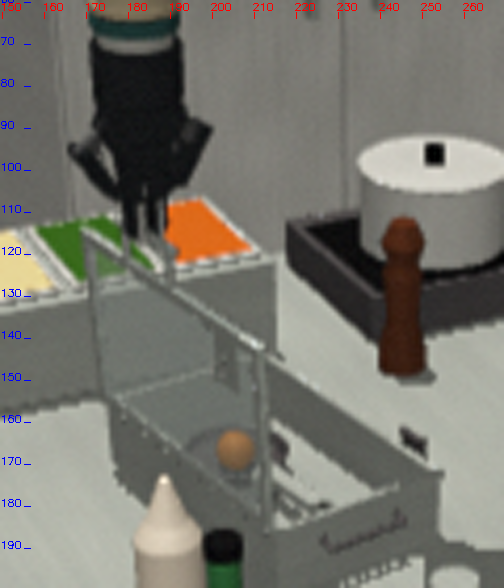

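Emit:
{"op": "play_rows", "data": {
  "plan": [
    [[0.5,0,0,0,0],[0.5,0,0,0,0],[0.5,0,0,0,0],[0.4,-0.02,0,0,0],[0.4,-0.05,0,0,0],[0.3,-0.075,-0.02,0,0],[0.3,-0.08,-0.06,0,0],[0.3,-0.08,-0.105,-0.02,0],[0.3,-0.08,-0.15,-0.05,0],[0.3,-0.08,-0.19,-0.08,0],[0.3,-0.08,-0.22,-0.11,0],[0.3,-0.08,-0.24,-0.12,0]]
  ]
}}

```text
clock: 13.0
position: [0.4235, -0.1787, 0.3574]
ee_rot: [0.546, 0.455, 0.537, -0.454]
contact_force: [-0.0, -1.0, -0.2]
width: 0.0599
```

Run:
```python
from h import *
show();grab("scene","9");grab("top","9");crop("scene","9",150,270,90,200,5,"s9");crop("top","9",270,380,150,240,7,"t9")
```

```text
t 13.00 pos [ 0.4235 -0.1787  0.3574] yaw 9.92 w 0.0599 F [-0.0091 -0.9863 -0.1947] q [-0.5506  0.0421  1.4901 -0.0004  1.5962 -0.7236]
```

View pics/s9.png

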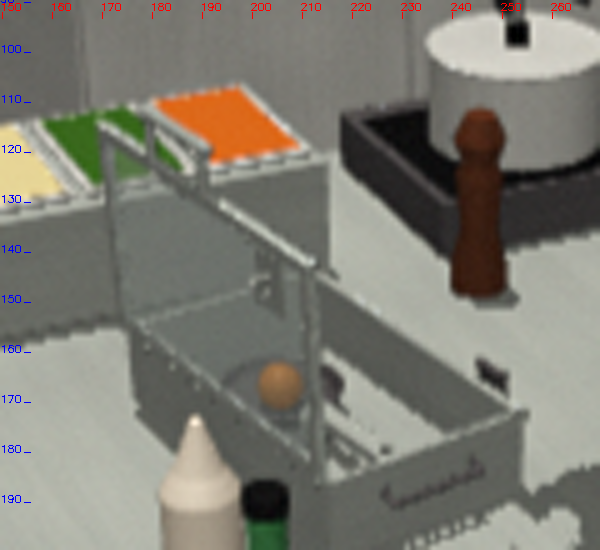

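View pics/t9.png

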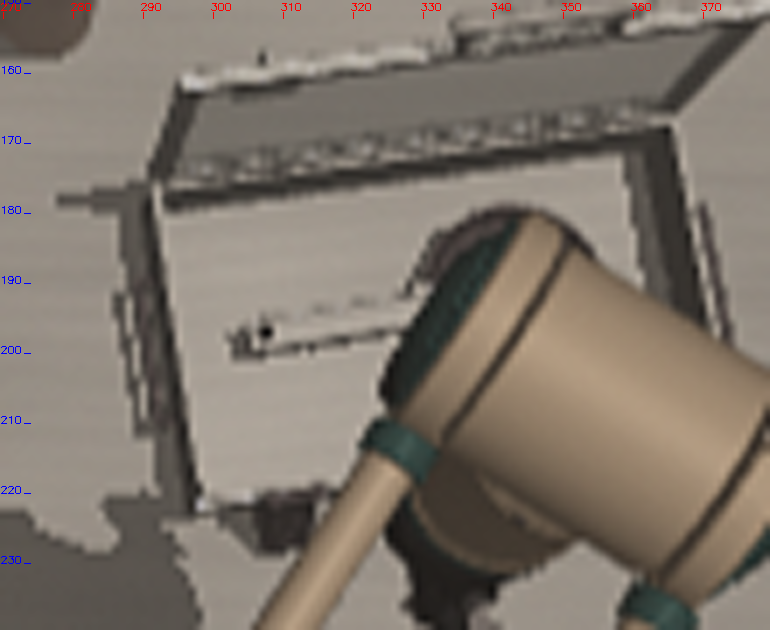

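Run:
```python
from h import *
print("end",two((303.4,198.4),(223.9,181.9)), onz("top",303.4,198.4,.038))
p=onz("top",326.6,194.4,.038);e=onz("top",303.4,198.4,.038);print("mid",p,dep("top","9",326.6,194.4),dep("top","9",310,197.4), "ang",np.degrees(np.arctan2(*(e-p)[[1,0]])))
crop("scene","9",195,240,150,190,16,"s9b")
```

```text
end (array([ 0.5719, -0.1436,  0.0327]), np.float64(0.01950471732185803)) [ 0.5625 -0.1377  0.038 ]
mid [ 0.5813 -0.2292  0.038 ] [ 0.5796 -0.2277  0.0467] [ 0.5689 -0.1648  0.0295] ang 101.64546582270717
```

View pics/s9b.png

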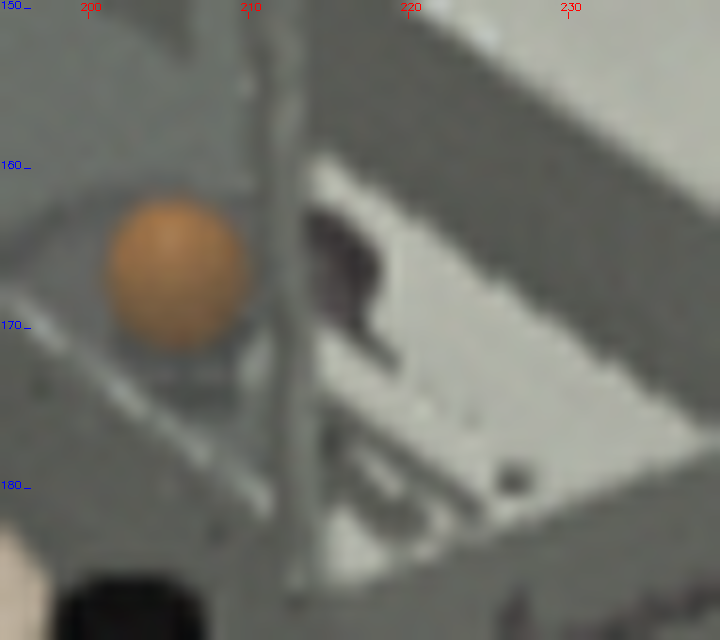

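Run:
```python
from h import *
X,e=two((307.36,196.8),(226.7,179.5));print("hole",X,e)
B=np.array([.5958,-.2970]);print("from bowl",np.linalg.norm(X[:2]-B),np.degrees(np.arctan2(*(X[:2]-B)[::-1])))
print("carrier frame bowl",)
for (a,b) in [((270,318),(410,296)),((240,357),(420,330))]:
    P=[onz("top",270+x/7-.5,150+y/7-.5,.04) for x,y in (a,b)];print(P)
crop("top","9",300,335,185,205,20,"t9b")
```

```text
hole [ 0.5678 -0.1522  0.0407] 0.0025036225977735516
from bowl 0.1474619016686207 100.96054244181838
carrier frame bowl
[array([ 0.5766, -0.1558,  0.04  ]), array([ 0.5916, -0.2347,  0.04  ])]
[array([ 0.5538, -0.139 ,  0.04  ]), array([ 0.5723, -0.2403,  0.04  ])]
```

View pics/t9b.png

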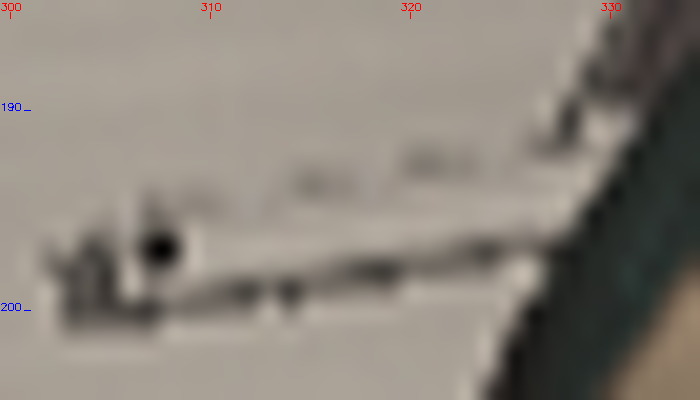

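Run:
```python
from h import *
rel([[.5806,-.2164,.15]],10.6)
```

```text
[0.2101 0.1458 0.0605] turn -0.7
```

Emit:
{"op": "play_rows", "data": {
  "plan": [
    [[0.3,0.01,0.02,0.01,-0.7],[0.3,0.03,0.05,0.02,-0.7],[0.3,0.06,0.085,0.035,-0.7],[0.3,0.1,0.12,0.05,-0.7],[0.3,0.14,0.14,0.06,-0.7],[0.3,0.175,0.146,0.0605,-0.7],[0.3,0.2,0.146,0.0605,-0.7],[0.3,0.21,0.146,0.0605,-0.7],[0.3,0.21,0.146,0.0605,-0.7],[0.3,0.21,0.146,0.0605,-0.7]]
  ]
}}

```text
clock: 14.1
position: [0.5818, -0.2169, 0.1512]
ee_rot: [0.55, 0.452, 0.538, -0.451]
contact_force: [0.0, -0.7, 0.7]
width: 0.0597
```

Run:
```python
from h import *
show();rel([[.5806,-.2164,.015]],10.6);grab("scene","10");crop("scene","10",150,270,90,200,5,"s10")
```

```text
t 14.10 pos [ 0.5818 -0.2169  0.1512] yaw 10.56 w 0.0597 F [ 0.003  -0.6833  0.6759] q [-0.4674  0.3872  1.5418 -0.0026  1.1957 -0.6506]
[ 0.1362 -0.0028 -0.0024] turn -0.0
```

View pics/s10.png

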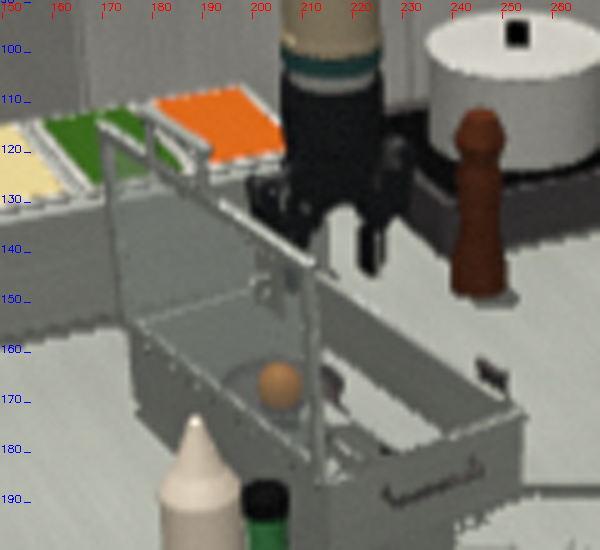

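Emit:
{"op": "play_rows", "data": {
  "plan": [
    [[0.4,0.01,-0.003,-0.002,0],[0.4,0.03,-0.003,-0.002,0],[0.4,0.05,-0.003,-0.002,0],[0.4,0.07,-0.003,-0.002,0],[0.4,0.09,-0.003,-0.002,0],[0.4,0.105,-0.003,-0.002,0],[0.4,0.118,-0.003,-0.002,0],[0.4,0.127,-0.003,-0.002,0],[0.4,0.133,-0.003,-0.002,0],[0.4,0.136,-0.003,-0.002,0],[0.4,0.136,-0.003,-0.002,0]]
  ]
}}

```text
clock: 15.25
position: [0.5809, -0.2171, 0.0158]
ee_rot: [0.55, 0.452, 0.537, -0.451]
contact_force: [-0.1, 0.6, -0.5]
width: 0.0513
```

Run:
```python
from h import *
show();rel([[.5806,-.2164,.015]],10.6);grab("scene","11");crop("scene","11",180,260,130,200,8,"s11");grab("top","11");crop("top","11",270,380,150,240,7,"t11")
```

```text
t 15.25 pos [ 0.5809 -0.2171  0.0158] yaw 10.56 w 0.0513 F [-0.0821  0.5892 -0.4888] q [-0.4683  0.5178  1.7054 -0.0032  0.9    -0.6506]
[ 0.0008 -0.0001 -0.0007] turn -0.0
```

View pics/s11.png

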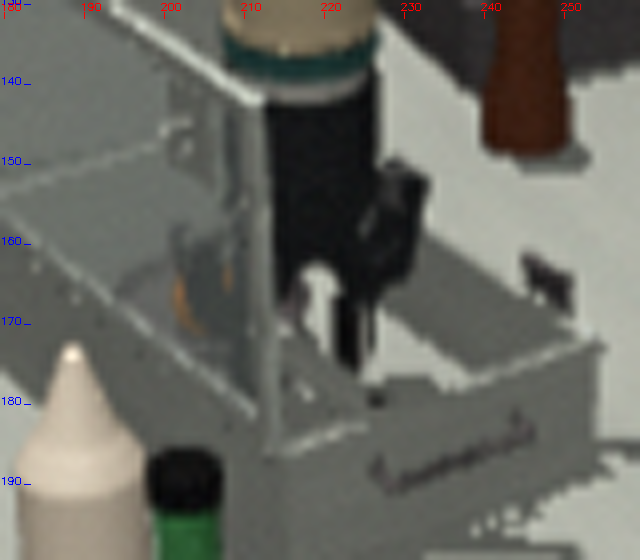

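View pics/t11.png

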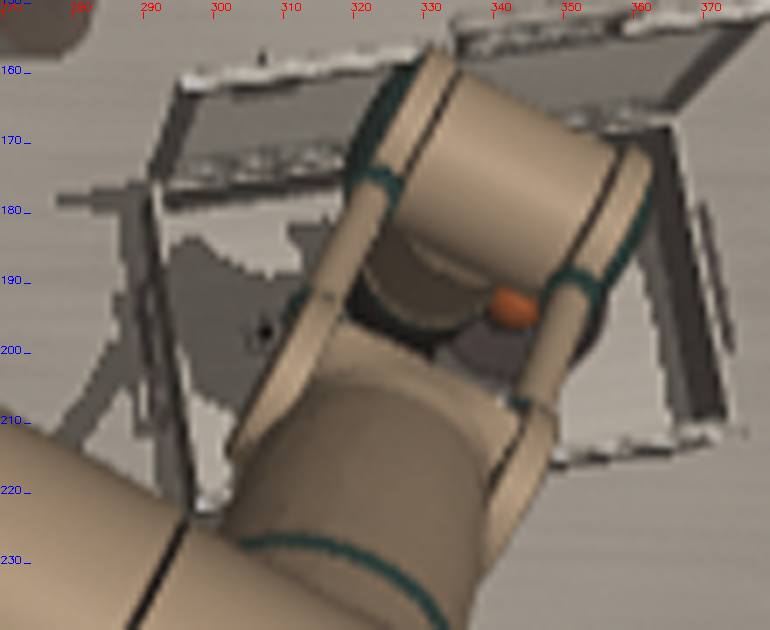

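Emit:
{"op": "play_rows", "data": {
  "plan": [
    [[0.5,0,0,0,0],[0.6,0,0,0,0],[0.68,0,0,0,0],[0.72,0,0,0,0],[0.75,0,0,0,0],[0.77,0,0,0,0],[0.79,0,0,0,0],[0.81,0,0,0,0],[0.83,0,0,0,0],[0.85,0,0,0,0],[0.87,0,0,0,0],[0.9,0,0,0,0]]
  ],
  "grip_force": 20
}}

```text
clock: 16.55
position: [0.5814, -0.2172, 0.0165]
ee_rot: [0.551, 0.453, 0.537, -0.451]
contact_force: [1.9, 0.3, 0.4]
width: 0.0174
```

Run:
```python
from h import *
show()
```

```text
t 16.55 pos [ 0.5814 -0.2172  0.0165] yaw 10.56 w 0.0174 F [1.8627 0.3334 0.3954] q [-0.4682  0.5172  1.7048 -0.003   0.8999 -0.6506]
```

Contact at 17.4 mm (bar 18 mm). Firm up the grip and lift very gently.

Emit:
{"op": "play_rows", "data": {
  "plan": [
    [[1,0,0,0,0],[1,0,0,0,0],[1,0,0,0,0],[1,0,0,0,0]]
  ],
  "grip_force": 60
}}

```text
clock: 16.95
position: [0.5814, -0.2173, 0.0165]
ee_rot: [0.551, 0.453, 0.537, -0.451]
contact_force: [0.7, -0.0, 0.3]
width: 0.0165
```

Emit:
{"op": "play_rows", "data": {
  "plan": [
    [[1,0,0,0,0],[1,0,0,0,0],[1,-0.0005,0,0,0],[1,-0.001,0,0,0],[1,-0.002,0,0,0],[1,-0.003,0,0,0],[1,-0.004,0,0,0],[1,-0.006,0,0,0],[1,-0.008,0,0,0],[1,-0.01,0,0,0],[1,-0.012,0,0,0],[1,-0.014,0,0,0]]
  ],
  "grip_force": 110
}}

```text
clock: 18.15
position: [0.5812, -0.2171, 0.0308]
ee_rot: [0.551, 0.453, 0.537, -0.451]
contact_force: [-0.1, 0.5, -1.5]
width: 0.0158
```

Run:
```python
from h import *
show();print(R()[:,0]);grab("scene","12");crop("scene","12",180,260,130,200,8,"s12");grab("top","12");crop("top","12",300,380,150,220,8,"t12")
```

```text
t 18.15 pos [ 0.5812 -0.2171  0.0308] yaw 10.56 w 0.0158 F [-0.0784  0.5454 -1.4849] q [-0.4682  0.5003  1.6916 -0.003   0.9298 -0.6506]
[ 0.0167 -0.0111 -0.9998]
```

View pics/s12.png

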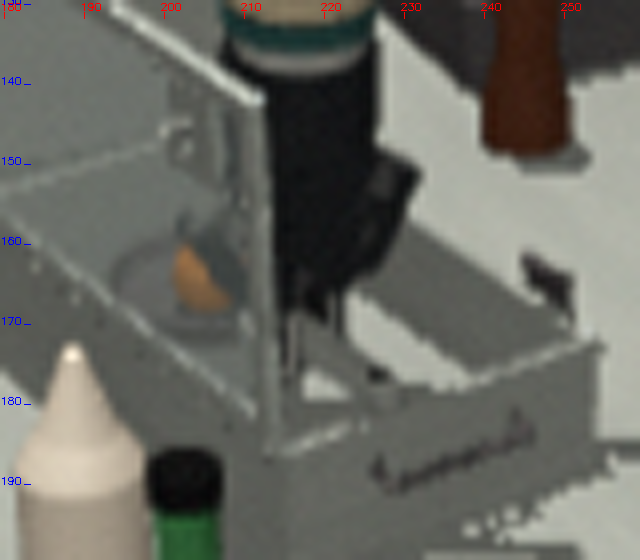

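View pics/t12.png

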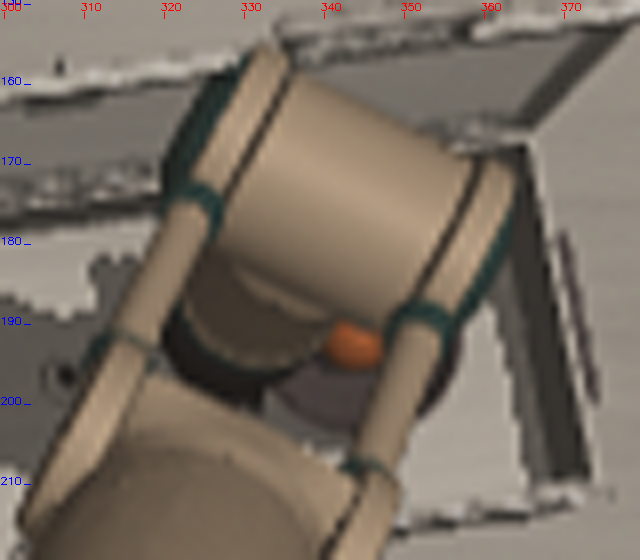

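Emit:
{"op": "play_rows", "data": {
  "plan": [
    [[1,-0.001,0,0,0],[1,-0.003,0,0,0],[1,-0.006,0,0,0],[1,-0.01,0,0,0],[1,-0.015,0,0,0],[1,-0.02,0,0,0],[1,-0.025,0,0,0],[1,-0.03,0,0,0],[1,-0.034,0,0,0],[1,-0.037,0,0,0],[1,-0.039,0,0,0],[1,-0.04,0,0,0]]
  ]
}}

```text
clock: 19.45
position: [0.5808, -0.2168, 0.0711]
ee_rot: [0.551, 0.453, 0.536, -0.451]
contact_force: [-0.5, 0.5, -2.5]
width: 0.016
```

Run:
```python
from h import *
show();grab("scene","13");crop("scene","13",180,260,130,200,8,"s13");grab("top","13");crop("top","13",300,380,150,220,8,"t13")
```

```text
t 19.45 pos [ 0.5808 -0.2168  0.0711] yaw 10.56 w 0.0160 F [-0.4765  0.4778 -2.49  ] q [-0.468   0.4557  1.6502 -0.0028  1.0149 -0.6508]
```

View pics/s13.png

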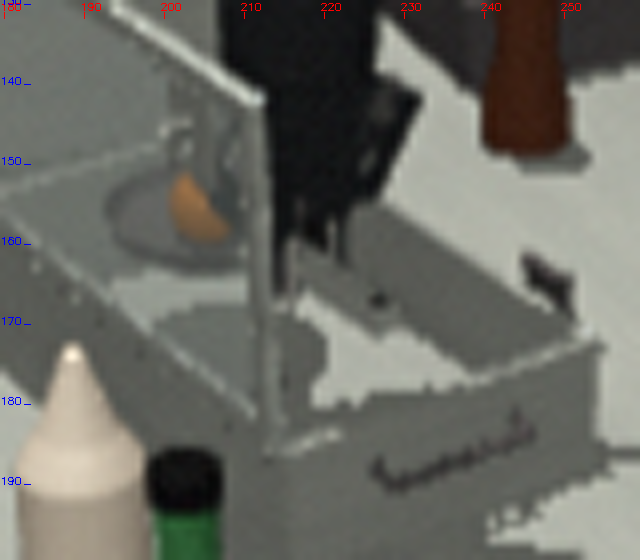

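View pics/t13.png

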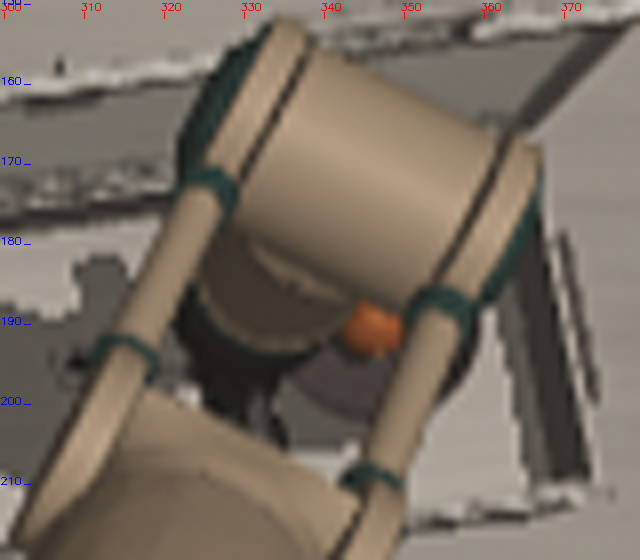

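Emit:
{"op": "play_rows", "data": {
  "plan": [
    [[1,-0.001,0,0,0],[1,-0.003,0,0,0],[1,-0.006,0,0,0],[1,-0.01,0,0,0],[1,-0.015,0,0,0],[1,-0.021,0,0,0],[1,-0.027,0,0,0],[1,-0.033,0,0,0],[1,-0.038,0,0,0],[1,-0.042,0,0,0],[1,-0.044,0,0,0],[1,-0.045,0,0,0]]
  ]
}}

```text
clock: 20.75
position: [0.58, -0.2162, 0.1162]
ee_rot: [0.551, 0.453, 0.536, -0.451]
contact_force: [0.5, 0.2, -2.9]
width: 0.0158
```

Emit:
{"op": "play_rows", "data": {
  "plan": [
    [[1,-0.001,0,0,0],[1,-0.003,0,0,0],[1,-0.006,0,0,0],[1,-0.01,0,0,0],[1,-0.015,0,0,0],[1,-0.021,0,0,0],[1,-0.027,0,0,0],[1,-0.033,0,0,0],[1,-0.038,0,0,0],[1,-0.042,0,0,0],[1,-0.044,0,0,0],[1,-0.045,0,0,0]]
  ]
}}

```text
clock: 21.95
position: [0.5792, -0.2157, 0.1614]
ee_rot: [0.551, 0.453, 0.536, -0.451]
contact_force: [0.5, 0.5, -3.1]
width: 0.0158
```

Run:
```python
from h import *
show();grab("scene","14");crop("scene","14",160,270,100,200,7,"s14")
by=-3.8
# final TCP: pan centre at board centre, handle dir at by deg, grip 82 mm out
g=np.array([.4795,.2307])+.082*np.array([np.cos(np.radians(by)),np.sin(np.radians(by))]);print(g)
rel([[g[0],g[1],.161]],by-90)
```

```text
t 21.95 pos [ 0.5792 -0.2157  0.1614] yaw 10.56 w 0.0158 F [ 0.5411  0.468  -3.1438] q [-0.4676  0.3735  1.5372 -0.0025  1.21   -0.651 ]
[0.5613 0.2253]
[-0.005   0.0632 -0.4368] turn 104.4
```

View pics/s14.png

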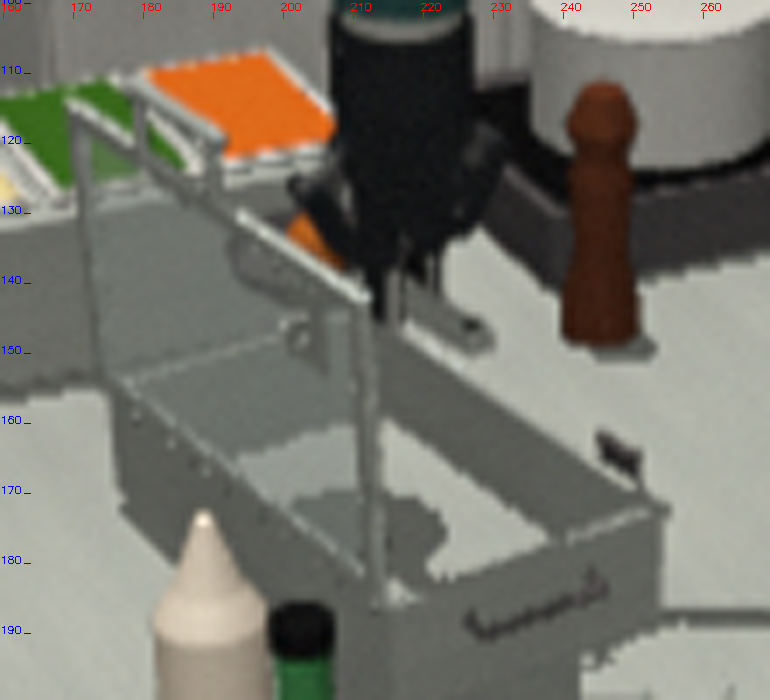

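Emit:
{"op": "play_rows", "data": {
  "plan": [
    [[1,0,0,-0.0005,0],[1,0,0,-0.0015,0],[1,0,0,-0.003,0],[1,0,0.001,-0.005,0],[1,0,0.001,-0.0075,0],[1,0,0.0015,-0.0105,0],[1,0,0.002,-0.014,0],[1,0,0.0025,-0.018,0],[1,0,0.003,-0.0225,0],[1,0,0.004,-0.0275,0],[1,0,0.005,-0.033,0],[1,0,0.0055,-0.039,0]]
  ]
}}

```text
clock: 23.2
position: [0.5775, -0.1759, 0.1609]
ee_rot: [0.551, 0.453, 0.536, -0.451]
contact_force: [-0.4, -0.2, -2.3]
width: 0.0157
```

Emit:
{"op": "play_rows", "data": {
  "plan": [
    [[1,0,0.001,-0.0065,0],[1,0,0.002,-0.0125,0],[1,0,0.003,-0.0185,0],[1,0,0.0035,-0.0245,0],[1,0,0.0045,-0.0305,0],[1,0,0.0055,-0.0365,0],[1,0,0.006,-0.0425,0],[1,0,0.007,-0.0485,0],[1,-0.001,0.008,-0.0545,0],[1,-0.001,0.009,-0.0605,0],[1,-0.001,0.0095,-0.0665,0],[1,-0.001,0.0105,-0.0725,0]]
  ]
}}

```text
clock: 24.4
position: [0.5745, -0.1022, 0.161]
ee_rot: [0.551, 0.453, 0.536, -0.451]
contact_force: [-0.4, -0.2, -3.4]
width: 0.0162
```

Run:
```python
from h import *
show();grab("scene","15");crop("scene","15",180,280,100,190,8,"s15")
```

```text
t 24.40 pos [ 0.5745 -0.1022  0.161 ] yaw 10.56 w 0.0162 F [-0.4126 -0.1617 -3.3904] q [-0.2914  0.3252  1.6142 -0.0064  1.1819 -0.4733]
```

View pics/s15.png

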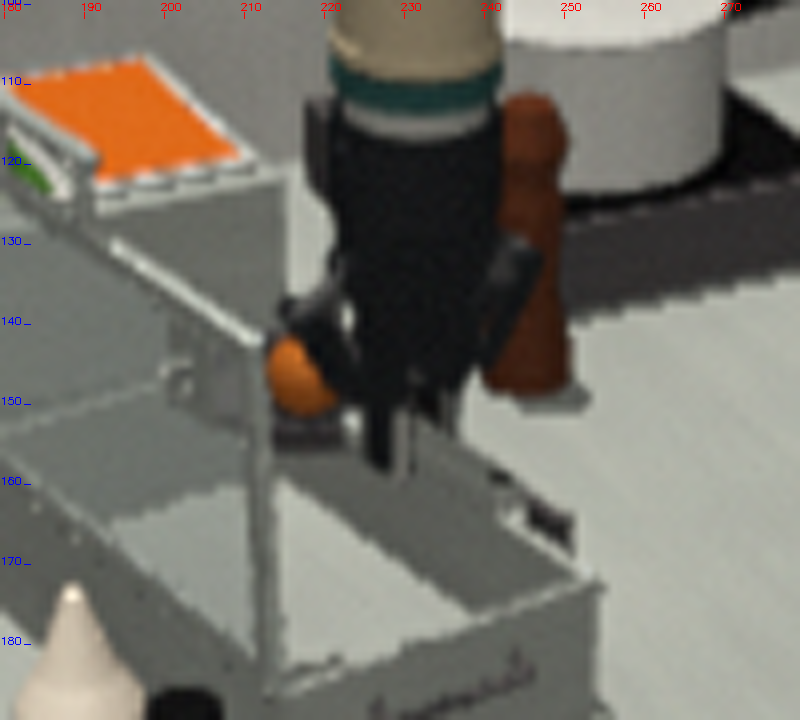

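Emit:
{"op": "play_rows", "data": {
  "plan": [
    [[1,0,0.001,-0.006,0],[1,0,0.002,-0.012,0],[1,0,0.003,-0.018,0],[1,0,0.0035,-0.024,0],[1,0,0.0045,-0.03,0],[1,0,0.0055,-0.036,0],[1,0,0.006,-0.042,0],[1,0,0.007,-0.048,0],[1,-0.001,0.008,-0.054,0],[1,-0.001,0.009,-0.06,0],[1,-0.001,0.0095,-0.066,0],[1,-0.001,0.0105,-0.072,0]]
  ]
}}

```text
clock: 25.65
position: [0.5714, -0.0278, 0.1612]
ee_rot: [0.551, 0.453, 0.537, -0.451]
contact_force: [-0.2, -0.4, -3.0]
width: 0.0159
```

Emit:
{"op": "play_rows", "data": {
  "plan": [
    [[1,0,0.001,-0.0065,0],[1,0,0.002,-0.0125,0],[1,0,0.003,-0.018,0],[1,0,0.0035,-0.023,0],[1,0,0.004,-0.0275,0],[1,0,0.005,-0.0315,0],[1,0,0.005,-0.035,0],[1,0,0.0055,-0.038,0],[1,0,0.006,-0.0405,0],[1,0,0.006,-0.0425,0],[1,0,0.006,-0.044,0],[1,0,0.006,-0.045,0]]
  ]
}}

```text
clock: 26.85
position: [0.5689, 0.0175, 0.1606]
ee_rot: [0.551, 0.453, 0.537, -0.451]
contact_force: [0.1, 0.2, -2.7]
width: 0.0161
```

Run:
```python
from h import *
show();grab("scene","16");crop("scene","16",190,300,100,200,7,"s16")
```

```text
t 26.85 pos [0.5689 0.0175 0.1606] yaw 10.58 w 0.0161 F [ 0.1201  0.1845 -2.7342] q [-0.0857  0.3064  1.6439 -0.0096  1.1731 -0.2667]
```

View pics/s16.png

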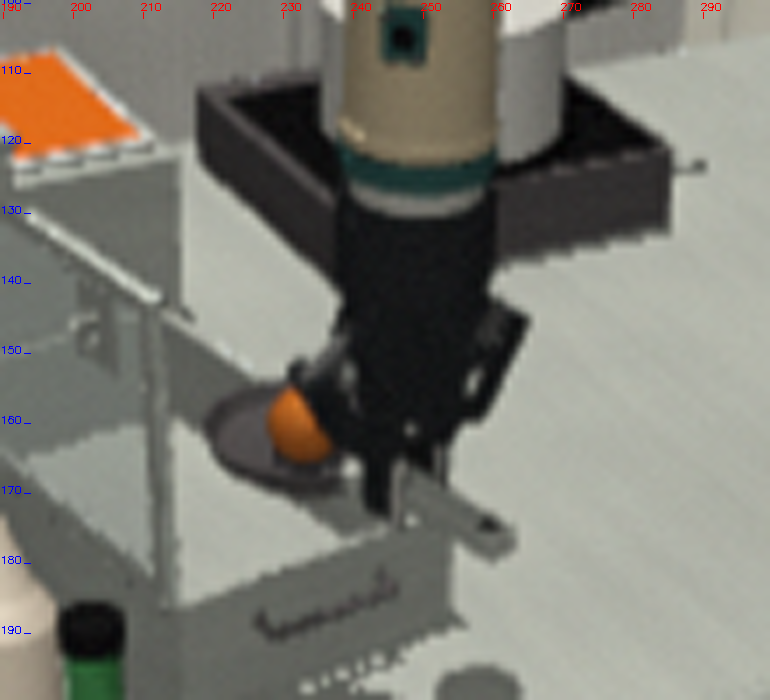

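Emit:
{"op": "play_rows", "data": {
  "plan": [
    [[1,0,0,0,0.2],[1,0,0,0,0.6],[1,0,0,0,1.2],[1,0,0,0,2],[1,0,0,0,3],[1,0,0,0,4.2],[1,0,0,0,5.6],[1,0,0,0,7.2],[1,0,0,0,9],[1,0,0,0,11],[1,0,0,0,13.2],[1,0,0,0,15.6]]
  ]
}}

```text
clock: 28.1
position: [0.569, 0.0176, 0.1607]
ee_rot: [0.484, 0.524, 0.47, -0.52]
contact_force: [0.5, 0.2, -2.0]
width: 0.0159
```

Emit:
{"op": "play_rows", "data": {
  "plan": [
    [[1,0,0,0,2.6],[1,0,0,0,5.2],[1,0,0,0,7.8],[1,0,0,0,10.4],[1,0,0,0,13],[1,0,0,0,15.6],[1,0,0,0,18.2],[1,0,0,0,20.8],[1,0,0,0,23.4],[1,0,0,0,26],[1,0,0,0,28.6],[1,0,0,0,31.2]]
  ]
}}

```text
clock: 29.3
position: [0.5692, 0.0176, 0.1608]
ee_rot: [0.324, 0.636, 0.312, -0.627]
contact_force: [0.9, 0.1, -3.9]
width: 0.0161
```

Emit:
{"op": "play_rows", "data": {
  "plan": [
    [[1,0,0,0,2.6],[1,0,0,0,5.2],[1,0,0,0,7.8],[1,0,0,0,10.4],[1,0,0,0,13],[1,0,0,0,15.6],[1,0,0,0,18.2],[1,0,0,0,20.8],[1,0,0,0,23.4],[1,0,0,0,26],[1,0,0,0,28.6],[1,0,0,0,31.2]]
  ]
}}

```text
clock: 30.5
position: [0.5695, 0.0175, 0.1609]
ee_rot: [0.14, 0.7, 0.13, -0.688]
contact_force: [0.2, -1.1, -2.9]
width: 0.0162
```

Run:
```python
from h import *
show();grab("scene","17");crop("scene","17",190,300,100,220,6,"s17")
```

```text
t 30.50 pos [0.5695 0.0175 0.1609] yaw -67.93 w 0.0162 F [ 0.2003 -1.1155 -2.8894] q [-0.0856  0.3063  1.6435 -0.0097  1.1721  1.1036]
```

View pics/s17.png

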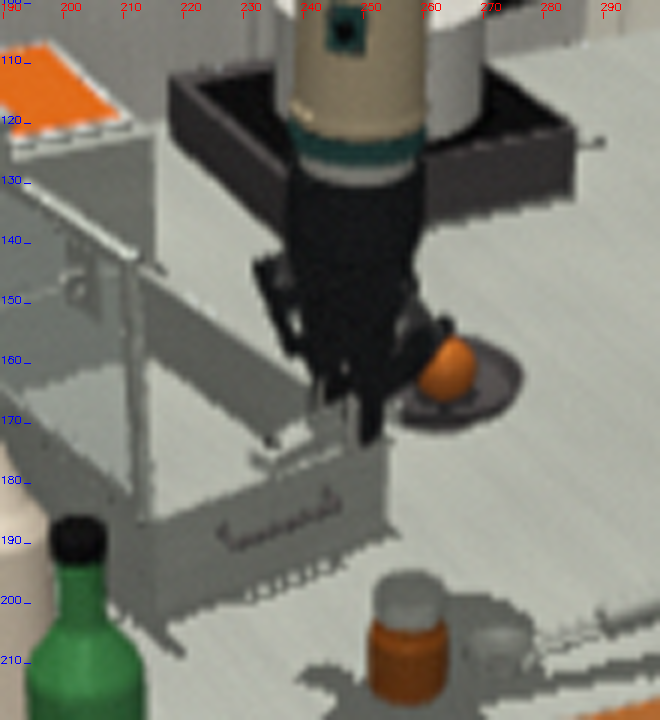

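Emit:
{"op": "play_rows", "data": {
  "plan": [
    [[1,0,0,0,2.7],[1,0,0,0,5.3],[1,0,0,0,7.9],[1,0,0,0,10.5],[1,0,0,0,13.1],[1,0,0,0,15.6],[1,0,0,0,18],[1,0,0,0,20.2],[1,0,0,0,22.1],[1,0,0,0,23.7],[1,0,0,0,25],[1,0,0,0,25.7]]
  ]
}}

```text
clock: 31.75
position: [0.5695, 0.0175, 0.1609]
ee_rot: [-0.02, 0.714, -0.027, -0.7]
contact_force: [0.4, 0.6, -3.1]
width: 0.0159
```

Run:
```python
from h import *
show();grab("scene","18");crop("scene","18",190,300,120,220,7,"s18");grab("top","18");crop("top","18",200,300,150,260,6,"t18")
g=np.array([.5613,.2253]);rel([[g[0],g[1],.161]],-93.8)
```

```text
t 31.75 pos [0.5695 0.0175 0.1609] yaw -93.75 w 0.0159 F [ 0.3576  0.5677 -3.1114] q [-0.0856  0.3062  1.6435 -0.0097  1.172   1.5542]
[-0.0025 -0.2068  0.0216] turn 0.1
```

View pics/s18.png

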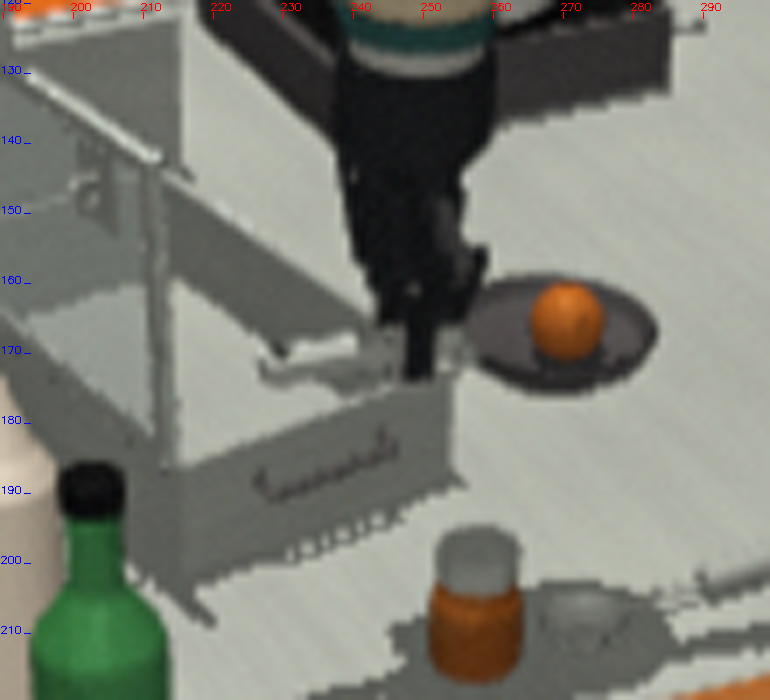

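View pics/t18.png

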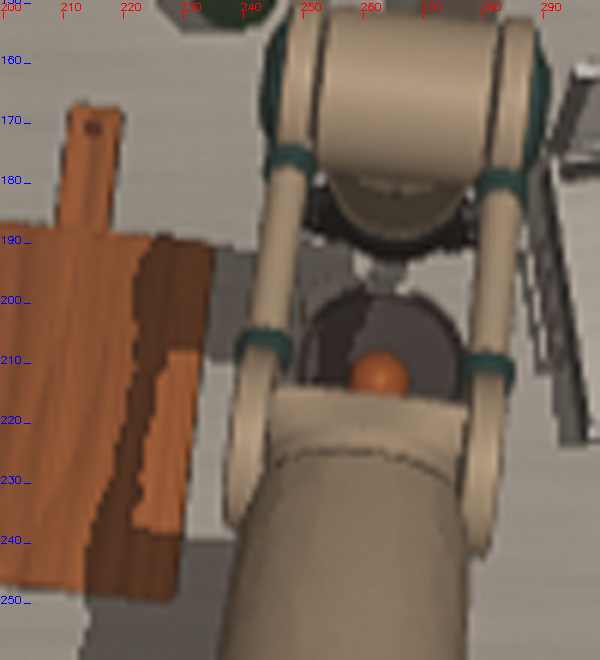

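Emit:
{"op": "play_rows", "data": {
  "plan": [
    [[1,0,-0.0005,0,0],[1,0,-0.0015,0,0],[1,0,-0.003,0,0],[1,0,-0.005,0.0005,0],[1,0,-0.0075,0.001,0],[1,0,-0.0105,0.001,0],[1,0,-0.014,0.0015,0],[1,0,-0.018,0.002,0],[1,0,-0.0225,0.0025,0],[1,0,-0.0275,0.003,0],[1,0,-0.033,0.0035,0],[1,0,-0.039,0.004,0]]
  ]
}}

```text
clock: 33.05
position: [0.568, 0.0572, 0.1604]
ee_rot: [-0.019, 0.714, -0.026, -0.7]
contact_force: [-0.5, -0.0, -2.3]
width: 0.0159
```

Emit:
{"op": "play_rows", "data": {
  "plan": [
    [[1,0,-0.0065,0.0005,0],[1,0,-0.0125,0.001,0],[1,0,-0.0185,0.002,0],[1,0,-0.0245,0.0025,0],[1,0,-0.0305,0.003,0],[1,0,-0.0365,0.004,0],[1,0,-0.0425,0.0045,0],[1,0,-0.0485,0.005,0],[1,-0.001,-0.0545,0.0055,0],[1,-0.001,-0.0605,0.006,0],[1,-0.001,-0.0665,0.007,0],[1,-0.001,-0.0725,0.0075,0]]
  ]
}}

```text
clock: 34.25
position: [0.5651, 0.1306, 0.1606]
ee_rot: [-0.019, 0.713, -0.026, -0.7]
contact_force: [-0.1, 0.6, -3.1]
width: 0.0158
```

Emit:
{"op": "play_rows", "data": {
  "plan": [
    [[1,0,-0.0065,0.0005,0],[1,0,-0.0125,0.001,0],[1,0,-0.0185,0.002,0],[1,0,-0.0245,0.0025,0],[1,0,-0.0305,0.003,0],[1,0,-0.036,0.004,0],[1,0,-0.041,0.0045,0],[1,0,-0.0455,0.005,0],[1,-0.001,-0.0495,0.0055,0],[1,-0.001,-0.053,0.006,0],[1,-0.001,-0.056,0.006,0],[1,-0.001,-0.059,0.0065,0]]
  ]
}}

```text
clock: 35.45
position: [0.5624, 0.19, 0.161]
ee_rot: [-0.019, 0.714, -0.026, -0.7]
contact_force: [-0.2, 0.5, -2.2]
width: 0.0154
```

Run:
```python
from h import *
show();g=np.array([.5613,.2253]);rel([[g[0],g[1],.161]],-93.8)
```

```text
t 35.45 pos [0.5624 0.19   0.161 ] yaw -93.71 w 0.0154 F [-0.1824  0.521  -2.2448] q [ 0.2176  0.3423  1.5878 -0.0156  1.1954  1.8585]
[-0.0004 -0.0351  0.0034] turn 0.1
```

Emit:
{"op": "play_rows", "data": {
  "plan": [
    [[1,0,-0.0035,0,0],[1,0,-0.007,0.001,0],[1,0,-0.0105,0.001,0],[1,0,-0.014,0.0015,0],[1,0,-0.0175,0.002,0],[1,0,-0.021,0.002,0],[1,0,-0.0245,0.0025,0],[1,0,-0.0275,0.003,0],[1,0,-0.0305,0.003,0],[1,0,-0.033,0.003,0],[1,0,-0.0345,0.0035,0],[1,0,-0.035,0.0035,0]]
  ]
}}

```text
clock: 36.65
position: [0.5611, 0.2253, 0.1605]
ee_rot: [-0.019, 0.713, -0.026, -0.7]
contact_force: [0.1, -0.2, -2.9]
width: 0.0159
```

Emit:
{"op": "play_rows", "data": {
  "plan": [
    [[1,0,0,0,0],[1,0,0,0,0],[1,0,0,0,0],[1,0,0,0,0],[1,0,0,0,0],[1,0,0,0,0],[1,0,0,0,0],[1,0,0,0,0],[1,0,0,0,0],[1,0,0,0,0]]
  ]
}}

```text
clock: 37.65
position: [0.5611, 0.2253, 0.1605]
ee_rot: [-0.019, 0.713, -0.026, -0.7]
contact_force: [-0.8, 0.0, -2.7]
width: 0.0163
```

Run:
```python
from h import *
show();grab("scene","19");crop("scene","19",220,350,130,260,5,"s19");grab("top","19");crop("top","19",170,270,150,260,6,"t19")
crop("scene","19",0,512,0,384,1.5,"s19f")
```

```text
t 37.65 pos [0.5611 0.2253 0.1605] yaw -93.69 w 0.0163 F [-0.7841  0.0079 -2.6573] q [ 0.2762  0.3588  1.5629 -0.0165  1.2047  1.9171]
```

View pics/s19.png

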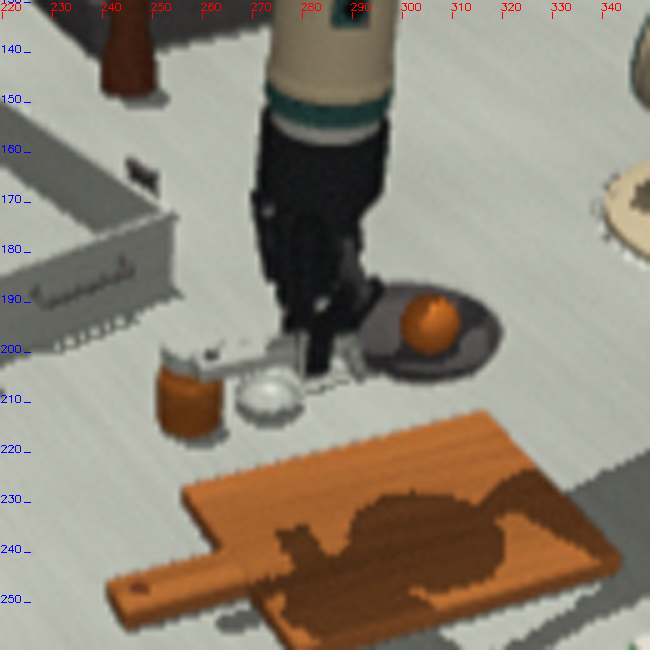

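View pics/t19.png

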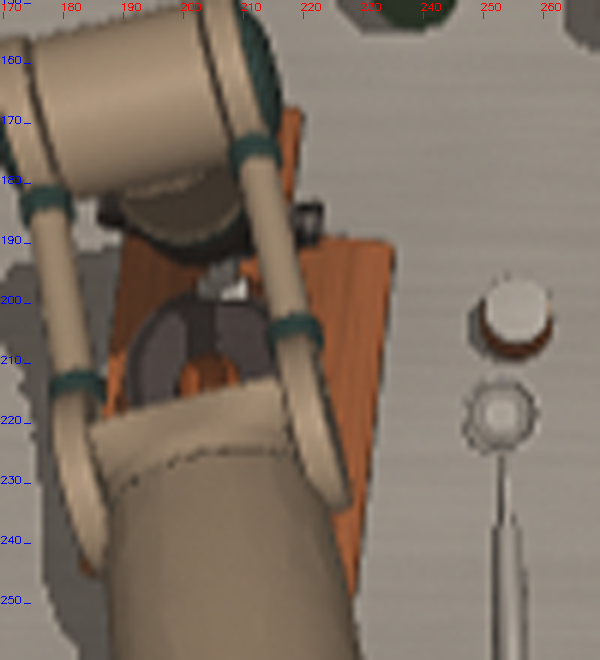

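View pics/s19f.png

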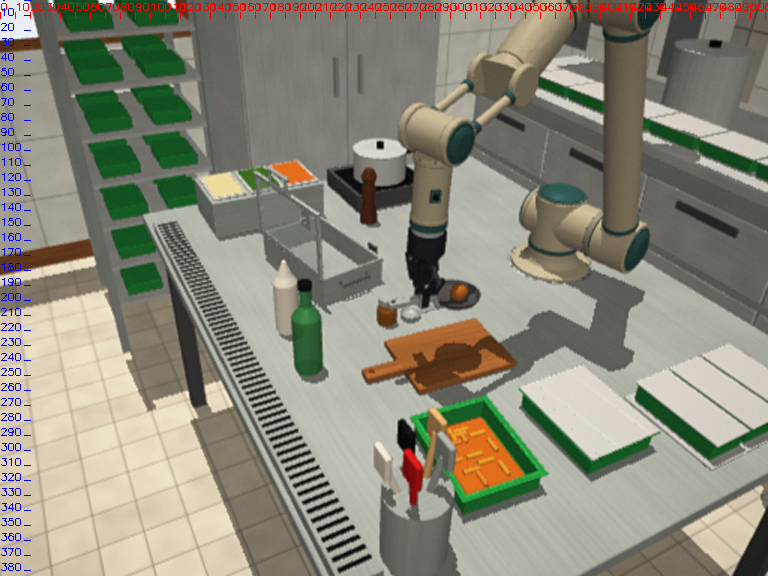

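Run:
```python
from h import *
rc=(305.3,195.9)
for z in(.165,.175,.185): print("rim centre",onz("scene",*rc,z))
print("rim pts depth",dep("scene","19",318.5,195.5),dep("scene","19",304,206),dep("scene","19",306,187.5), dep("top","19",196,200.5),dep("top","19",206,200))
print("ball top depth",dep("scene","19",305.7,194.3), dep("top","19",204,212))
u=170+207/6-.5
for z in (.17,.176): print("ball on z",onz("scene",305.7,194.3,z), "top col y",onz("top",u,213,z))
# rim left/right in top: img x 127..~285
print("top rim u centre y",onz("top",170+207/6-.5,213,.175))
print("front rim(top v) ",onz("top",204,150+292/6-.5,.175))
# handle dir from scene: hole and bowl
X=onz("scene",220+212/5-.5,130+354/5-.5,.184);print("hole",X)
# handle depth heights
for p in [(262,201.5),(266,200.5),(274,200)]: print(dep("scene","19",*p))
```

```text
rim centre [0.4707 0.2329 0.165 ]
rim centre [0.4799 0.2453 0.175 ]
rim centre [0.4891 0.2577 0.185 ]
rim pts depth [0.4311 0.2487 0.1644] [0.5006 0.2718 0.1595] [0.441  0.1921 0.165 ] [0.5442 0.2863 0.0204] [0.5213 0.2287 0.1705]
ball top depth [0.4781 0.244  0.1797] [0.4742 0.2307 0.1931]
ball on z [0.4691 0.2319 0.17  ] top col y [0.474  0.2334 0.17  ]
ball on z [0.4746 0.2394 0.176 ] top col y [0.4731 0.2327 0.176 ]
top rim u centre y [0.4733 0.2328 0.175 ]
front rim(top v)  [0.527  0.2357 0.175 ]
hole [0.6201 0.2191 0.184 ]
[0.6254 0.2291 0.1873]
[0.6099 0.2262 0.1846]
[0.5847 0.2309 0.1818]
```

Run:
```python
from h import *
z=np.load("scene19.npz");im=z["im"];d=z["d"]
p=manip.camera_params("scene");Rm=p["R"];C=-Rm.T@p["t"];Ki=np.linalg.inv(p["intrinsics"])
v,u=np.mgrid[170:230,245:330];u=u.ravel();v=v.ravel()
X=C+(Rm.T@(Ki@np.c_[u,v,np.ones_like(u)].T)*d[v,u]).T
ax=np.array([np.cos(np.radians(-3.7)),np.sin(np.radians(-3.7))]);g=np.array([.5611,.2253])
a=(X[:,:2]-g)@ax;b=(X[:,:2]-g)@[-ax[1],ax[0]]
# handle top: a in .02...07
m=(a>.015)&(a<.072)&(abs(b)<.012)&(X[:,2]>.15)
for s in np.arange(.015,.075,.01):
    k=m&(a>=s)&(a<s+.01)
    if k.sum(): print(round(s,3),k.sum(),np.percentile(X[k,2],[50,80,95]),b[k].mean())
# bowl rim: points by azimuth about centre a=-.085
cx=-.085
rr=np.hypot(a-cx,b);th=np.degrees(np.arctan2(b,a-cx))
for t in range(-180,180,30):
    k=(abs(th-t-15)<15)&(rr>.035)&(rr<.062)&(X[:,2]>.12)&(X[:,2]<.2)
    if k.sum()>2:
        i=np.argsort(-X[k,2])[:5];print("az",t+15,k.sum(),"top z",X[k,2][i].mean().round(4),"r",rr[k][i].mean().round(4))
```

```text
0.015 22 [0.1824 0.1858 0.26  ] 0.004432156669970815
0.025 17 [0.182  0.1834 0.2054] 0.005184503200176498
0.035 17 [0.1833 0.1842 0.1846] 0.005908238867351458
0.045 17 [0.1828 0.1851 0.1859] 0.006018299995453
0.055 20 [0.1831 0.1855 0.187 ] 0.005567969684956426
0.065 18 [0.1807 0.1838 0.1841] 0.00370082928559561
az -165 30 top z 0.1689 r 0.0472
az -135 19 top z 0.171 r 0.0455
az -105 30 top z 0.1692 r 0.0469
az -75 10 top z 0.161 r 0.0429
az -45 4 top z 0.1584 r 0.0364
az -15 3 top z 0.1596 r 0.0368
az 15 33 top z 0.1796 r 0.0588
az 45 24 top z 0.1717 r 0.0541
az 75 22 top z 0.1717 r 0.0545
az 105 18 top z 0.1704 r 0.0522
az 135 15 top z 0.1674 r 0.0498
az 165 28 top z 0.1674 r 0.0487
```

Run:
```python
from h import *
print("left rim",onz("top",170+127/6-.5,150+360/6-.5,.17)[:2],"front rim",onz("top",170+205/6-.5,150+291/6-.5,.172)[:2],"ball",onz("top",170+207/6-.5,150+385/6-.5,.168)[:2], "ball top edge", onz("top",170+207/6-.5,150+352/6-.5,.168)[:2])
s=manip.get_state();print(s["clock"],s["qd"],s["contact_force"])
```

```text
left rim [0.4852 0.2818] front rim [0.5281 0.2373] ball [0.4718 0.2335] ball top edge [0.4917 0.2346]
37.75 [-0.0016 -0.0013  0.0002  0.0011 -0.0002  0.0016] [ 0.9865  0.6092 -3.4293]
```

```bash
python3 -c "
from rig import manip
print(manip.sign_off())"
```

```text
the job is handed in; nothing more can be done
None
```

The job is handed in at about 38 s. The pan was held over the board with the rice ball near its middle. `sign_off` gave no verdict, so these are my own checks.

**What I did:**
- I took the hasp's tab by its edges and swung it past upright, and it fell and hung down the front.
- I lifted the lid by its bar handle to upright and released it, and it stayed open.
- I gripped the pan's handle about 82 mm from its centre and lifted slowly. I moved it clear of the carrier and turned it about 104°, onto the paddle's direction. Then I carried it over the board and left it gripped there.

**Last checks:**

| Item | Measured | Limit |
|---|---|---|
| Pan centre, from the board's centre | about 5–10 mm | 50 mm |
| Pan underside above the counter | about 0.144 m | 0.09 m or more |
| Handle direction, from the board's axis | about 0.1° by tool yaw | 11.5° (0.2 rad) |
| Pan tilt | about 0.05 rad | 0.12 rad |
| Ball, from the pan's middle | about 5 mm | 18 mm |

- **Motion and grip:** the arm was at rest and the fingers were still closed on the handle.
- **Lid and hasp:** the lid stood open. The hasp was last clearly seen hanging in an earlier top view. In the final pictures only its hinge shows.
- **Other items:** they looked unmoved in the final picture. I compared them by eye, not by measurement.

**What disagreed:** the depth-based tilt readings scattered from about 0.045 to 0.12 rad, and I trust the rim and handle-slope values near 0.05. One scene-camera reading put the ball about 9 mm off centre, but it depends strongly on the assumed height. The arm's bulk hid part of the bowl from the top camera.

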